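# Turn the swatch leaf and lay the stone to the green samples

## Robot

A 6-joint arm with a two-finger parallel gripper is mounted at the origin on a cart in front of the work surface, level with it; the furniture and walls round the work are solid. World frame = base frame: x ahead of the robot, y to its left, z up, the work surface at z = 0. Lengths are in mm, angles in rad, forces in N, time in s.
With the tool pointing down it reaches from about 350 to 875 mm from the base axis. Payload 4.2 kg.
Tool frame: the origin (TCP) lies midway between the tips of the shut fingers; the grasp point (between the pads) lies 19 mm behind it; z points along the fingers, y is the direction in which the jaws open and shut (so a half turn about z gives the same grasp; the last joint's range is limited). The gripper opens to 85 mm and grips with 20 to 120 N. Pads are 22 mm wide; open, the fingers measure 114 mm over their backs; the gripper's body (76 mm by 85 mm) begins 54 mm behind the grasp point. The pads swing forward as they close: fully open they stand 13 mm farther back than shut.
Start: joints at [-0.912, 0.385, 0.008, 0, -1.194, -0.259], TCP at [243.284, -575.684, 231.312] pointing down, gripper open.
Joint ranges: [-3.14, 3.14], [-1.21, 2.06], [-1.07, 1.41], [-3.16, 2.05], [-2.99, -0.16], [-3.1, 3.1]. Speed limits (rad/s): [2.79, 2.79, 3.14, 3.14, 3.14, 3.14].

## Interface

Orientations are given as a unit quaternion [x, y, z, w].
In Python, from bench import readout, optics, workorder, nets gives the robot as it stands. The module is installed in compiled form; this text tells all that it offers.
- The arm moves only by the tool move_arm, never from a script. Its argument "steps" is a list of rows, each a list of 7 numbers: the opening, from -1 (shut) to 1 (fully open), so that 0 is half open, then the shift along the world's x, y, z in mm, then the turn, a rotation vector about the world's x, y, z in rad. In form: [[gripper, tx, ty, tz, wx, wy, wz], ...]. A call has 1 to 5 rows; each row is the pose to reach, as a shift and turn from the pose commanded when the call began; what a row does not reach only later rows make up. A row lasts 1/12 s, in which the tool goes at most 41.7 mm and 7.16 degrees, less where a joint would pass 70% of its speed; a pose out of reach is approached as far as the arm can. A call with a gripper value outside its range is refused whole. The fingers move at their own pace and stop on an object; the grip force is fixed at half the most. Time passes only in rows, so rows that repeat a pose let the fingers close. It gives the time, the measured TCP pose, the force and the opening at its end, in the units of the state.
- readout.read_state(): the state, without advancing time (a new reading comes with each control period).
- optics.get_image(name): name is "scene" or "side" or "wrist"; returns a dict with "frame" (384x512x3 uint8, blue, green, red), "fx", "fy", "cx", "cy" (pixels), "rvec" (rotation vector, rad) and "tvec" (3), from world to camera coordinates, as OpenCV has them. Camera axes: x right, y down, z forward; pixel columns grow to the right and rows downward; lengths in mm; the calibration is good to about 2 mm. A picture is of the moment at which its call begins. There is no depth.
- workorder.job_done(): hands the job in, once; it reports no verdict.
Trained networks look in a picture, given as the dict that the camera call returned (one of the last four; its "shot" number tells which), for a name from the list of things; names that differ only in an ending like _2 or _b are one class to them, and where a whole thing is asked for, a point or a joint stands for the part that bears it (a point fixed in the world has none). Each returns a list of dicts, best first, with "conf" (0 to 1); they miss things now and then, are a little off and sometimes report something else, mostly with a low value. They report only what shows in the picture. A call takes as long as a camera call.
- nets.silhouettes(name, picture): "region" (384x512 bool, what is visible of it) and "extent" ([left, top, right, bottom] in pixels, round what is visible of it).
- nets.tip_of(name, picture): "uv" ([column, row] in pixels: a listed point, or the origin of a listed thing).
The state is a dict: "clock": time; "joints": joint angles; "joint_vel": joint speeds; "joint_efforts": joint torques, N m; "position": TCP position; "ee_rot": TCP orientation; "contact_force": force on the tool from outside, world axes, zero at the start; "wrist_torque": the same for the moment, N m; "gripper_width": finger opening in mm.
Only numpy, scipy, OpenCV 4.12 (cv2) and the standard library are available. Lean on these libraries where they do the work, as an engineer would, in place of code of your own. Each camera call takes 0.05 s, during which the arm holds its last target.

## Task

The green stone matches none of the red samples on the open page of the swatch binder. Take the leaf with the red index tab, turn it over across the binder's rings and lay it down gently, without letting it fall, so that it lies flat on the left-hand leaves and shows its green samples. Then stand the green stone upright inside the empty square on that page, and leave the other stones where they are.

Things in the scene. Friction and masses are not known exactly. Their poses are not given: they have to be found in the camera images.
- binder: Dark blue ring binder, open flat, fixed; 176 mm along the spine (its x axis, away from the robot), 316 mm across, covers 3 mm thick. y axis to the left-hand leaves. Origin: middle of the spine, on the table. Each side has a fixed stack of leaves, 15 to 122 mm from the spine line, 150 mm along it, top 27 mm up. Low fixed yellow and blue tabs reach 136 mm, centred 55 mm either side of the middle.
- binder_ring_axis (a point): Middle of the axis of the two round steel rings, above the spine, 30 mm over the table; the axis runs along the binder's x. The rings stand 40 mm either side of this point; wire 4 mm thick, ring radius 26 mm to the middle of the wire, tops 58 mm up. When the leaf is raised steeply its holes slip down round the rings, so that the tab sinks some 10 mm towards the axis, unless the leaf is drawn outward until the rings hold it.
- leaf: Loose stiff leaf, board 150 (along the spine) x 110 x 4 mm, about 0.14 kg, origin in its middle, 70 mm from the ring axis. Two 9 mm holes ride on the rings with some 2 mm of play, so it swings about the ring axis; nothing holds it up and past upright it falls over. Starts flat on the right-hand stack, red samples up. Axes as the binder's then: y from tab to rings, z out of the red face.
- leaf_centre (a point): Middle of the leaf, half-way through its thickness: 29 mm above the table when it lies flat on either stack, 70 mm from the spine line.
- leaf_tab (a point): Middle of the leaf's red index tab (white label): 40 mm along the spine, 8 mm thick, sticking out 20 mm past the leaf's free edge. This point is 134 mm from the ring axis; the tab's outer edge lies 11 mm farther out. With the leaf flat on either stack, this point is 29 mm above the table and the tab overhangs the stack, with 22 mm free between its underside and the cover below.
- leaf_field (a point): Middle of the empty white square (38 mm, in a thin dark frame) on the leaf's green face, 22 mm from the leaf's middle towards the tab. Faces down at the start; once the leaf is turned it lies 31 mm above the table, 92 mm left of the spine line.
- green_stone_centre (a point): Middle (29.5 mm above its foot) of the grey-green seal stone: 18 x 18 mm in plan, 59 mm tall, square up to 48 mm with a round knob above. x and y axes are square to its sides, z up. It starts standing on the table; the three stones may change places.
- green_stone: The same grey-green stone; origin at the centre of its foot.
- red_stone_centre (a point): Middle (21 mm up) of the red-brown seal stone, a standing block 22 x 22 x 42 mm; a bystander.
- beige_stone_centre (a point): Middle (28 mm up) of the cream seal stone with a round knob, 19 x 19 x 56 mm; a bystander.

How it is judged:
By the outcome, as a careful person would: the job done as asked, in the order asked, and still so for the second after the job is handed in, with the robot touching nothing.
It also fails if it takes over 64 s, if anything falls off the work surface, if the arm or the gripper's body presses on something with over 40 N, if the wrist force passes 120 N, or if a joint passes its speed limit or range.

## Working session

There is one attempt and no reset: what is moved stays moved. The work goes in short steps, Python scripts to look and compute and a tool call to move; the robot and the scene stay as the last step left them, time stands still between calls to the robot, and variables do not carry over. Pictures are saved under pics/ and viewed, and the job is handed in when it is done.

Besides the shell and the picture viewer there is one more tool, called as name(argument=value, ...), one argument or row to a line, values as JSON. move_arm: Moves the arm, as the interface text tells. Its arguments: {"type":"object","properties":{"steps":{"type":"array","items":{"type":"array","items":{"type":"number"}}}},"required":["steps"]}

```bash
mkdir -p pics
cat > h.py <<'E'
import numpy as np, cv2
from bench import readout, optics, workorder, nets
def snap(name,fn=None):
    p=optics.get_image(name)
    if fn: cv2.imwrite('pics/'+fn,p['frame'])
    return p
def K(p): return np.array([[p['fx'],0,p['cx']],[0,p['fy'],p['cy']],[0,0,1.]])
def ray(p,uv):
    R=cv2.Rodrigues(np.array(p['rvec'],float))[0]; t=np.array(p['tvec'],float).ravel()
    d=R.T@np.linalg.inv(K(p))@np.array([uv[0],uv[1],1.]); return -R.T@t, d/np.linalg.norm(d)
def atz(p,uv,z):
    c,d=ray(p,uv); return c+d*(z-c[2])/d[2]
def tri(l):
    A=np.zeros((3,3));b=np.zeros(3);
    for p,uv in l:
        c,d=ray(p,uv);M=np.eye(3)-np.outer(d,d);A+=M;b+=M@c
    x=np.linalg.solve(A,b); return x,[np.linalg.norm(np.cross(x-ray(p,uv)[0],ray(p,uv)[1])) for p,uv in l]
def proj(p,X):
    return cv2.projectPoints(np.array(X,float).reshape(-1,1,3),np.array(p['rvec'],float),np.array(p['tvec'],float),K(p),None)[0].reshape(-1,2)
E
cat > a.py <<'E'
from h import *
np.set_printoptions(precision=1,suppress=True)
ps={n:snap(n,n+'0.png') for n in ['scene','side','wrist']}
for n in ['binder_ring_axis','leaf_centre','leaf_tab','green_stone_centre','green_stone','red_stone_centre','beige_stone_centre','binder']:
    l=[]
    for k,p in ps.items():
        r=nets.tip_of(n,p)
        for q in r[:2]: print(n,k,np.array(q['uv']),round(q['conf'],2))
        if r and r[0]['conf']>.4: l.append((p,r[0]['uv']))
    if len(l)>1: print('   TRI',*tri(l))
s=readout.read_state();print(s)
for k,p in ps.items(): print(k,ray(p,(256,192)))
E
python3 a.py
```

```text
binder_ring_axis scene [304.9 174.5] 0.59
binder_ring_axis side [299.  236.7] 0.97
binder_ring_axis side [299.4 243.6] 0.36
   TRI [ 501.9 -154.7   28.7] [np.float64(2.6342445466720448), np.float64(2.634244546672085)]
leaf_centre scene [319.6 164.1] 0.85
leaf_tab scene [332.1 154.3] 0.76
green_stone_centre scene [147.7 272.5] 0.8
green_stone_centre side [205.9 161.3] 0.39
green_stone scene [150.  284.7] 0.57
green_stone side [202.2 168.9] 0.62
   TRI [420.5 340.1  -0.1] [np.float64(0.804391275182974), np.float64(0.8043912751829203)]
red_stone_centre scene [322.2 158.6] 0.59
red_stone_centre scene [176.4 263.4] 0.57
red_stone_centre side [209.8 172.5] 0.51
   TRI [316.2 -20.6 218.5] [np.float64(0.9827288812465272), np.float64(0.9827288812466454)]
beige_stone_centre scene [192.4 238.5] 0.79
beige_stone_centre scene [323.3 160.3] 0.68
beige_stone_centre side [230.  178.5] 0.43
   TRI [469.8 210.8  18.7] [np.float64(1.0685006831501958), np.float64(1.0685006831500916)]
binder scene [323.9 160.6] 0.66
binder scene [303.1 186.8] 0.61
binder side [296.3 242.2] 0.94
   TRI [ 469.5 -196.7   65.6] [np.float64(5.46654252427551), np.float64(5.466542524275612)]
{'clock': 1.35, 'joints': array([-0.9,  0.4,  0. , -0. , -1.2, -0.3]), 'joint_vel': array([ 0., -0., -0., -0.,  0.,  0.]), 'joint_efforts': array([  0. , -39.2,  18.9,   4.2,  -0. ,   0. ]), 'position': array([ 243.3, -575.7,  231.3]), 'ee_rot': array([-0.2,  1. , -0. ,  0. ]), 'contact_force': array([ 0.5, -1. ,  0.7]), 'wrist_torque': array([0. , 0. , 0.1]), 'gripper_width': 85.15636024644186}
scene (array([-162.6,  493.8,  650.4]), array([ 0.6, -0.5, -0.6]))
side (array([  26.3, -812.6,  748.8]), array([ 0.4,  0.7, -0.6]))
wrist (array([ 181.2, -601.3,  372.5]), array([ 0.3,  0.1, -1. ]))
```

View pictures.

View pics/scene0.png

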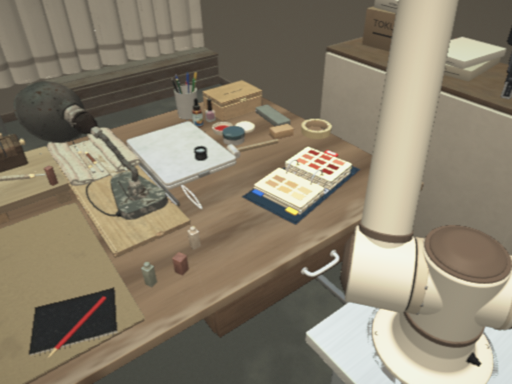

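View pics/side0.png

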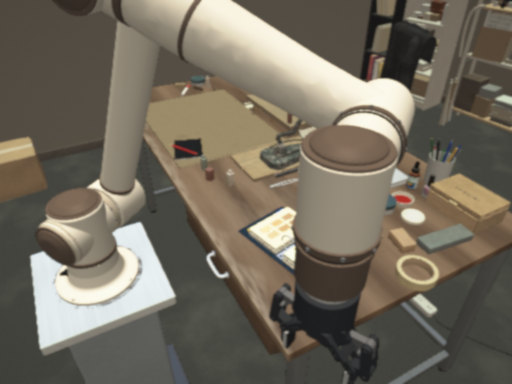

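View pics/wrist0.png

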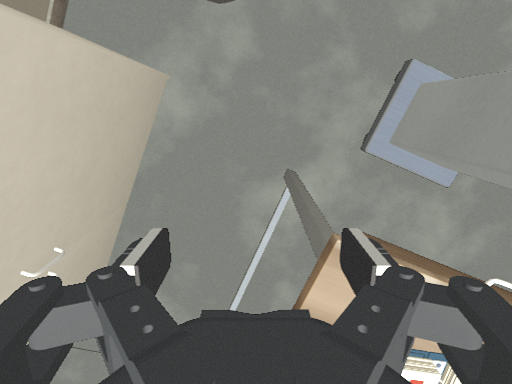

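```bash
python3 -c "
import cv2
f=cv2.imread('pics/scene0.png')
cv2.imwrite('pics/c1.png',cv2.resize(f[130:230,230:370],None,fx=5,fy=5,interpolation=cv2.INTER_CUBIC))
cv2.imwrite('pics/c2.png',cv2.resize(f[210:310,120:220],None,fx=5,fy=5,interpolation=cv2.INTER_CUBIC))"
```

```text
(no output)
```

View pics/c1.png

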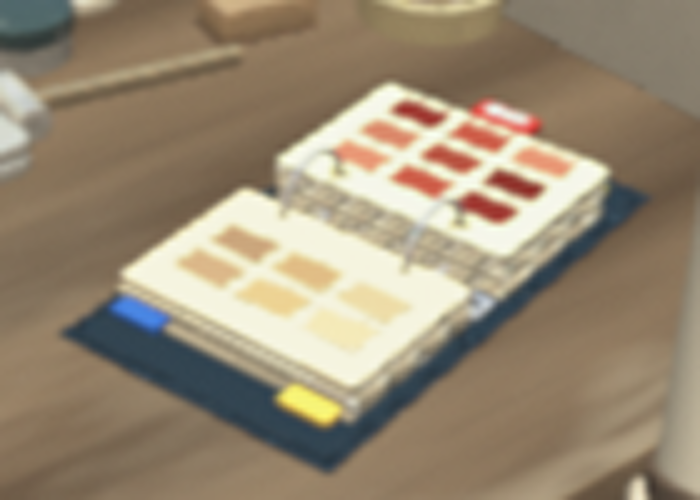

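View pics/c2.png

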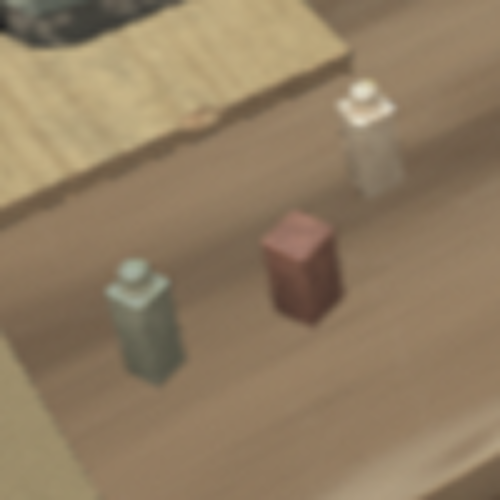

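```bash
cat > b.py <<'E'
from h import *
from scipy.optimize import least_squares
np.set_printoptions(precision=2,suppress=True)
p=snap('scene'); ps=snap('side')
o=[((-88,158,3),(330,470)),((88,158,3),(65,333)),((75,-125,31),(390,83)),((-75,-125,31),(610,170)),((75,-15,31),(278,160)),((-75,-15,31),(510,255)),
((75,122,27),(120,275)),((75,15,27),(245,190)),((-75,15,27),(470,290)),((-75,122,27),(355,385))]
B=np.array([a for a,_ in o],float); U=np.array([(230+(b[0]+.5)/5-.5,130+(b[1]+.5)/5-.5) for _,b in o])
def W(x): c,s=np.cos(x[2]),np.sin(x[2]); return B@np.array([[c,s,0],[-s,c,0],[0,0,1]])+[x[0],x[1],0]
r=least_squares(lambda x:(proj(p,W(x))-U).ravel(),[502,-155,0])
print(r.x,r.fun.reshape(-1,2)); x=r.x
c,s=np.cos(x[2]),np.sin(x[2])
for n,b in dict(ring=(0,0,30),tab=(0,-134,29),field=(0,92,31),leaf=(0,-70,29)).items():
    print(n,c*b[0]-s*b[1]+x[0],s*b[0]+c*b[1]+x[1],b[2])
for n,z in [('red_stone_centre',21),('beige_stone_centre',28),('green_stone_centre',29.5)]:
    for k,q in (('sc',p),('si',ps)):
        for t in nets.tip_of(n,q)[:2]: print(n,k,t['uv'],t['conf'],atz(q,t['uv'],z))
E
python3 b.py
```

```text
[ 501.82 -153.69    0.23] [[ 0.25  0.56]
 [-1.19 -0.15]
 [-0.14  0.1 ]
 [ 0.2  -0.2 ]
 [ 0.14 -0.11]
 [-0.78  0.18]
 [ 0.33 -0.29]
 [ 0.22 -0.45]
 [ 0.9  -0.45]
 [ 0.04  0.39]]
ring 501.82135335752906 -153.69291116147454 30
tab 532.234323446499 -284.1959810501458 29
field 480.94080672928095 -64.09378855134203 31
leaf 517.7087257920657 -221.8661566257058 29
red_stone_centre sc [177.3, 263.0] 0.68 [422.32 274.11  21.  ]
red_stone_centre si [208.8, 173.5] 0.42 [417.18 268.61  21.  ]
beige_stone_centre sc [192.6, 237.8] 0.46 [463.64 213.32  28.  ]
beige_stone_centre si [230.5, 177.8] 0.58 [466.16 199.53  28.  ]
green_stone_centre sc [149.2, 273.7] 0.72 [422.44 336.23  29.5 ]
green_stone_centre si [204.3, 161.6] 0.67 [428.58 335.15  29.5 ]
```

Run:
```python
from h import *
from scipy.spatial.transform import Rotation as R
s=readout.read_state(); M=R.from_quat(s['ee_rot']).as_matrix(); print(np.round(M,4))
y=M[:,1]; a=np.arctan2(y[1],y[0]); print('tool y yaw',a,'need',0.23-a, 0.23+np.pi-a,.23-np.pi-a, s['joints'],s['clock'])
```

```text
[[-0.9211 -0.3893 -0.    ]
 [-0.3893  0.9211 -0.    ]
 [ 0.     -0.     -1.    ]]
tool y yaw 1.9706261611160631 need -1.7406261611160632 1.40096649247373 -4.8822188147058565 [-9.12388398e-01  3.84688075e-01  7.89895021e-03  1.58996027e-05
 -1.19399482e+00 -2.58583944e-01] 1.75
```

move_arm(
  steps=[
    [1,24,24,0,0,0,0.117],
    [1,48,48,0,0,0,0.234],
    [1,72,72,0,0,0,0.35],
    [1,97,96,0,0,0,0.467],
    [1,121,120,0,0,0,0.584],
  ],
)

```text
clock: 2.17
position: [365.2, -454.6, 231.5]
ee_rot: [-0.475, 0.88, -0.0, 0.0]
contact_force: [1.4, -0.5, 0.0]
gripper_width: 85.3
```

move_arm(
  steps=[
    [1,24,24,0,0,0,0.117],
    [1,48,48,0,0,0,0.234],
    [0.5,72,72,0,0,0,0.35],
    [0.5,97,96,0,0,0,0.467],
    [0.5,121,120,0,0,0,0.584],
  ],
)

```text
clock: 2.58
position: [486.4, -334.3, 231.6]
ee_rot: [0.708, -0.706, 0.0, -0.0]
contact_force: [0.3, 0.2, 0.3]
gripper_width: 64.5
```

move_arm(
  steps=[
    [0.5,24,24,0,0,0,0.117],
    [0.5,48,48,0,0,0,0.233],
    [0.5,48,48,-20,0,0,0.233],
    [0.5,48,48,-30,0,0,0.233],
  ],
)

```text
clock: 2.92
position: [534.1, -285.8, 199.8]
ee_rot: [0.784, -0.62, -0.001, -0.0]
contact_force: [-0.7, -0.4, 0.0]
gripper_width: 64.5
```

Run:
```python
from h import *
np.set_printoptions(precision=2,suppress=True)
s=readout.read_state(); print(s['position'],s['ee_rot'],s['joints'],s['gripper_width'],s['clock'])
p=snap('wrist','w1.png'); q=snap('side','s1.png')
print(ray(p,(256,192)))
for n in ['leaf_tab','leaf_centre','binder_ring_axis']:
    z=30 if 'ring' in n else 29
    for k,c in (('w',p),('s',q)):
        for t in nets.tip_of(n,c)[:1]: print(n,k,t['uv'],t['conf'],atz(c,t['uv'],z))
```

```text
[ 534.06 -285.78  199.79] [ 0.78 -0.62 -0.   -0.  ] [-0.22  0.38 -0.09 -0.   -1.11  0.46] 64.5126365429668 2.9167
(array([ 548.9 , -350.65,  341.87]), array([-0.07,  0.28, -0.96]))
leaf_tab w [254.0, 168.8] 0.97 [ 533.65 -284.29   29.  ]
leaf_tab s [342.1, 265.3] 0.78 [ 540.6  -293.02   29.  ]
leaf_centre w [255.4, 221.8] 0.63 [ 517.26 -222.21   29.  ]
leaf_centre s [319.9, 250.8] 0.58 [ 522.42 -224.54   29.  ]
binder_ring_axis w [251.5, 273.8] 0.77 [ 505.94 -153.62   30.  ]
binder_ring_axis s [298.0, 239.4] 0.62 [ 495.9 -161.7   30. ]
```

View pics/w1.png

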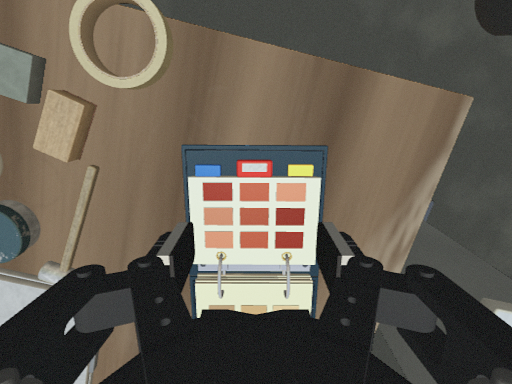

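View pics/s1.png

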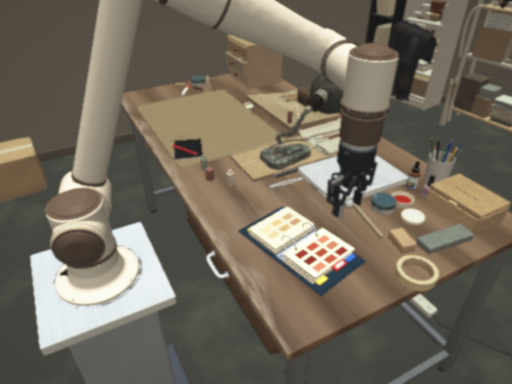

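Run:
```python
import cv2
f=cv2.imread('pics/w1.png')
cv2.imwrite('pics/c3.png',cv2.resize(f[135:300,175:335],None,fx=4,fy=3.6,interpolation=cv2.INTER_CUBIC))
```

```text
(no output)
```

View pics/c3.png

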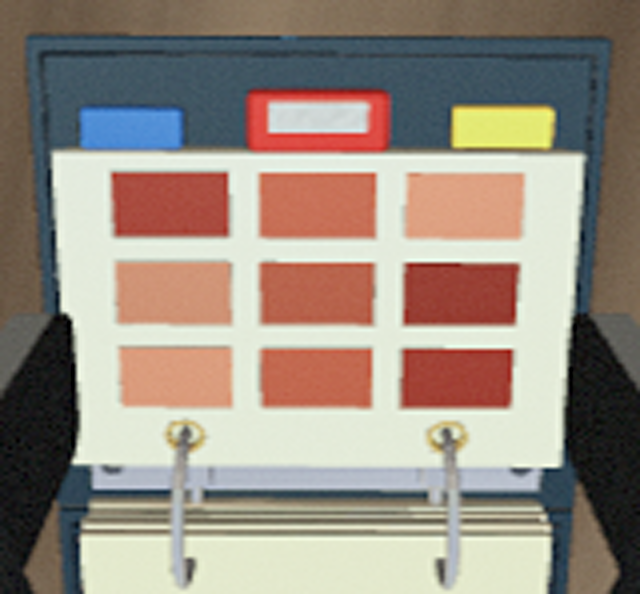

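Run:
```python
from h import *
from scipy.optimize import least_squares
np.set_printoptions(precision=2,suppress=True)
p=snap('wrist')
o=[((75,-125,31),(53,150)),((-75,-125,31),(586,152)),((-75,-15,31),(562,467)),((75,-15,31),(78,465)),((88,-158,3),(28,38)),((-88,-158,3),(611,40)),((20,-145,33),(248,90)),((-20,-145,33),(390,92))]
B=np.array([a for a,_ in o],float); U=np.array([(175+(b[0]+.5)/4-.5,135+(b[1]+.5)/3.6-.5) for _,b in o])
def W(x,B=B): c,s=np.cos(x[2]),np.sin(x[2]); return B@np.array([[c,s,0],[-s,c,0],[0,0,1]])+[x[0],x[1],x[3] if len(x)>3 else 0]
for x0 in ([502,-155,.2],[502,-155,.2,0]):
    r=least_squares(lambda x:(proj(p,W(x))-U).ravel(),x0)
    print(r.x,r.fun.reshape(-1,2)); print(W(r.x[:3],np.array([[0,0,30],[0,-134,29],[0,-138,29],[0,92,31.]])))
```

```text
[ 502.29 -156.01    0.23] [[ 0.62  0.8 ]
 [-0.61  0.53]
 [-0.2  -0.7 ]
 [-0.34 -0.4 ]
 [-0.32 -0.38]
 [ 0.51 -0.62]
 [-0.1   0.52]
 [ 0.41  0.04]]
[[ 502.29 -156.01   30.  ]
 [ 532.49 -286.56   29.  ]
 [ 533.39 -290.46   29.  ]
 [ 481.56  -66.37   31.  ]]
[ 502.32 -156.15    0.23    0.57] [[ 0.5   0.8 ]
 [-0.49  0.52]
 [-0.1  -0.56]
 [-0.44 -0.26]
 [-0.45 -0.44]
 [ 0.64 -0.68]
 [-0.13  0.48]
 [ 0.44  0.  ]]
[[ 502.32 -156.15   30.  ]
 [ 532.52 -286.7    29.  ]
 [ 533.42 -290.6    29.  ]
 [ 481.59  -66.51   31.  ]]
```

move_arm(
  steps=[
    [0.2,0,-4,-35,0,0,0],
    [0.2,0,-4,-75,0,0,0],
    [0.2,0,-4,-110,0,0,0],
    [0.2,0,-4,-130,0,0,0],
    [0.2,0,-4,-140,0,0,0],
  ],
)

```text
clock: 3.78
position: [531.2, -291.4, 58.2]
ee_rot: [0.783, -0.622, -0.003, 0.001]
contact_force: [-0.1, -0.7, 0.5]
gripper_width: 51.3
```

Run:
```python
from h import *
np.set_printoptions(precision=2,suppress=True)
s=readout.read_state(); print(s['position'],s['ee_rot'],s['contact_force'],s['gripper_width'],s['clock'])
p=snap('wrist','w2.png')
for t in nets.tip_of('leaf_tab',p)[:1]: print(t['uv'],t['conf'],atz(p,t['uv'],29))
```

```text
[ 531.21 -291.41   58.15] [ 0.78 -0.62 -0.    0.  ] [-0.06 -0.69  0.52] 51.26769243332316 3.7833
[245.3, 219.7] 0.61 [ 535.33 -285.9    29.  ]
```

View pics/w2.png

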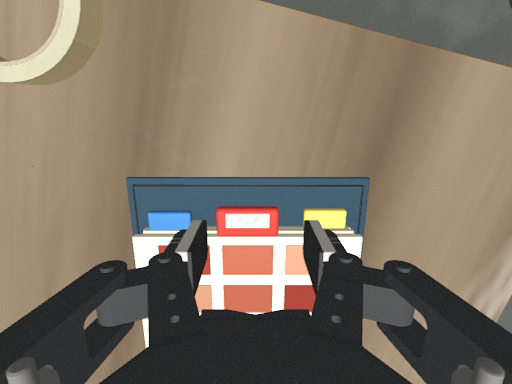

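move_arm(
  steps=[
    [0.2,4,1,0,0,0,0],
    [0.2,4,1,-12,0,0,0],
    [0.2,4,1,-24,0,0,0],
    [0.2,4,1,-30,0,0,0],
    [0.2,4,1,-30,0,0,0],
  ],
)

```text
clock: 4.3
position: [537.8, -290.7, 31.8]
ee_rot: [0.784, -0.621, 0.0, -0.0]
contact_force: [0.5, -0.5, 0.0]
gripper_width: 51.5
```

Run:
```python
from h import *
np.set_printoptions(precision=2,suppress=True)
s=readout.read_state(); print(s['position'],s['ee_rot'],s['contact_force'],s['gripper_width'],s['clock'])
p=snap('wrist','w3.png')
for t in nets.tip_of('leaf_tab',p)[:1]: print(t['uv'],t['conf'],atz(p,t['uv'],29))
```

```text
[ 537.75 -290.73   31.79] [ 0.78 -0.62  0.   -0.  ] [ 0.47 -0.52  0.02] 51.4990560226178 4.3
[254.9, 243.3] 0.91 [ 535.27 -283.41   29.  ]
```

View pics/w3.png

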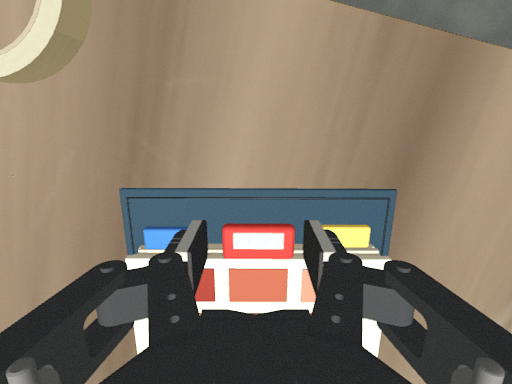

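move_arm(
  steps=[
    [0.2,-1,0,-6,0,0,0],
    [0.2,-1,0,-10,0,0,0],
    [0.2,-1,0,-10,0,0,0],
  ],
)

```text
clock: 4.65
position: [535.8, -290.5, 20.7]
ee_rot: [0.783, -0.621, -0.001, 0.0]
contact_force: [-0.0, 0.7, 0.5]
gripper_width: 51.2
```

Run:
```python
from h import *
np.set_printoptions(precision=2,suppress=True)
s=readout.read_state(); print(s['position'],s['ee_rot'],s['contact_force'],s['gripper_width'],s['clock'])
p=snap('wrist','w4.png'); q=snap('side')
cv2.imwrite('pics/s4.png',cv2.resize(q['frame'][200:300,250:400],None,fx=4,fy=4))
```

```text
[ 535.76 -290.5    20.72] [ 0.78 -0.62 -0.    0.  ] [-0.02  0.71  0.5 ] 51.19512703685714 4.65
```

View pics/w4.png

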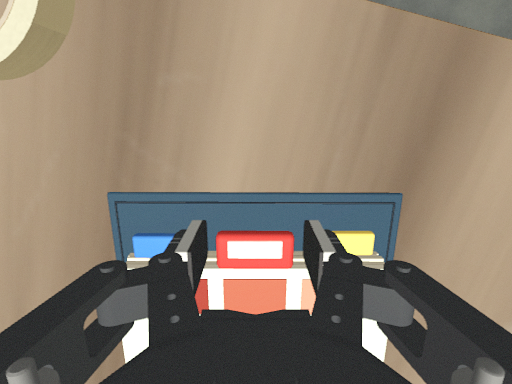

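View pics/s4.png

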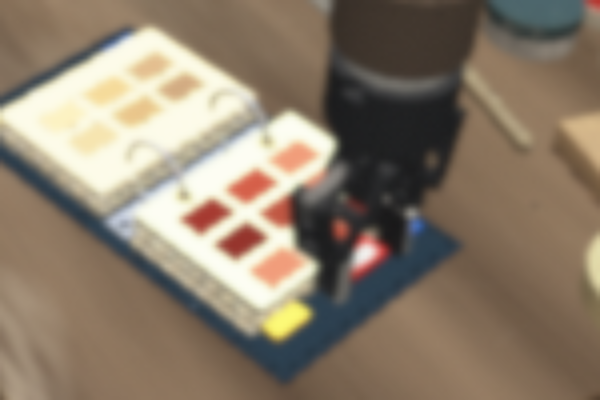

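move_arm(
  steps=[
    [-1,0,0,0,0,0,0],
    [-1,0,0,0,0,0,0],
    [-1,0,0,0,0,0,0],
    [-1,0,0,0,0,0,0],
  ],
)

```text
clock: 5.08
position: [536.4, -290.8, 21.8]
ee_rot: [0.784, -0.621, 0.0, -0.0]
contact_force: [-1.0, -0.3, 3.3]
gripper_width: 37.8
```

Run:
```python
from h import *
np.set_printoptions(precision=2,suppress=True)
s=readout.read_state(); print(s['position'],s['ee_rot'],s['contact_force'],s['gripper_width'],s['clock'])
p=snap('wrist','w5.png')
```

```text
[ 536.43 -290.76   21.82] [ 0.78 -0.62  0.   -0.  ] [-0.97 -0.3   3.29] 37.842603435586334 5.0833
```

View pics/w5.png

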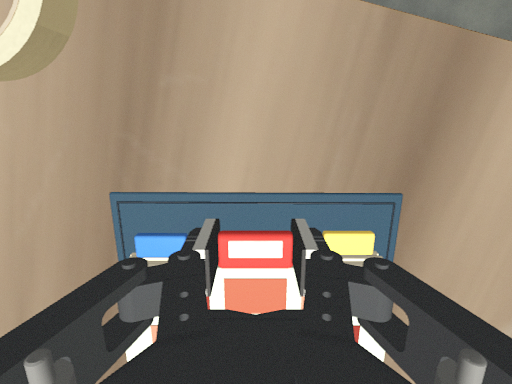

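Run:
```python
import numpy as np
r=140;u=np.array([-.2254,.9743,0])
P=lambda t:r*(1-np.cos(t))*u+np.array([0,0,r*np.sin(t)])
for a in range(0,180,30):
    print(a,[list(np.round(P(np.radians(a+6*k))-P(np.radians(a)),1)) for k in range(1,6)])
```

```text
0 [[np.float64(-0.2), np.float64(0.7), np.float64(14.6)], [np.float64(-0.7), np.float64(3.0), np.float64(29.1)], [np.float64(-1.5), np.float64(6.7), np.float64(43.3)], [np.float64(-2.7), np.float64(11.8), np.float64(56.9)], [np.float64(-4.2), np.float64(18.3), np.float64(70.0)]]
30 [[np.float64(-1.8), np.float64(7.8), np.float64(12.3)], [np.float64(-3.9), np.float64(16.8), np.float64(23.7)], [np.float64(-6.2), np.float64(26.9), np.float64(34.0)], [np.float64(-8.8), np.float64(38.0), np.float64(43.3)], [np.float64(-11.6), np.float64(49.9), np.float64(51.2)]]
60 [[np.float64(-2.9), np.float64(12.7), np.float64(6.7)], [np.float64(-6.0), np.float64(26.1), np.float64(11.9)], [np.float64(-9.2), np.float64(39.8), np.float64(15.7)], [np.float64(-12.5), np.float64(53.9), np.float64(18.0)], [np.float64(-15.8), np.float64(68.2), np.float64(18.8)]]
90 [[np.float64(-3.3), np.float64(14.3), np.float64(-0.8)], [np.float64(-6.6), np.float64(28.4), np.float64(-3.1)], [np.float64(-9.8), np.float64(42.2), np.float64(-6.9)], [np.float64(-12.8), np.float64(55.5), np.float64(-12.1)], [np.float64(-15.8), np.float64(68.2), np.float64(-18.8)]]
120 [[np.float64(-2.8), np.float64(12.0), np.float64(-8.0)], [np.float64(-5.3), np.float64(23.1), np.float64(-17.2)], [np.float64(-7.7), np.float64(33.2), np.float64(-27.6)], [np.float64(-9.8), np.float64(42.2), np.float64(-39.0)], [np.float64(-11.6), np.float64(49.9), np.float64(-51.2)]]
150 [[np.float64(-1.5), np.float64(6.5), np.float64(-13.1)], [np.float64(-2.7), np.float64(11.6), np.float64(-26.7)], [np.float64(-3.5), np.float64(15.3), np.float64(-40.9)], [np.float64(-4.1), np.float64(17.5), np.float64(-55.4)], [np.float64(-4.2), np.float64(18.3), np.float64(-70.0)]]
```

move_arm(
  steps=[
    [-1,0,0.5,7,0,0,0],
    [-1,-0.2,0.7,14.6,0,0,0],
    [-1,-0.7,3,29.1,0,0,0],
    [-1,-1.5,6.7,43.3,0,0,0],
    [-1,-2.7,11.8,56.9,0,0,0],
  ],
)

```text
clock: 5.55
position: [532.4, -278.1, 77.9]
ee_rot: [0.783, -0.622, -0.001, 0.0]
contact_force: [-1.0, 4.6, -5.6]
gripper_width: 38.1
```

move_arm(
  steps=[
    [-1,-1.5,6.5,13.1,0,0,0],
  ],
)

```text
clock: 5.63
position: [531.0, -271.4, 91.3]
ee_rot: [0.783, -0.622, -0.001, 0.0]
contact_force: [0.2, 2.6, -6.1]
gripper_width: 37.9
```

```bash
cat > l.py <<'E'
from h import *
import sys
np.set_printoptions(precision=2,suppress=True)
s=readout.read_state(); print(s['position'],s['ee_rot'],s['contact_force'],s['wrist_torque'],s['gripper_width'],s['clock'])
n=sys.argv[1]
p=snap('wrist'); q=snap('side'); r=snap('scene')
im=np.hstack([p['frame'][:,:400][::1],cv2.resize(q['frame'][150:310,240:400],(384,384),interpolation=cv2.INTER_CUBIC)])
cv2.imwrite('pics/'+n+'.png',im)
cv2.imwrite('pics/'+n+'b.png',cv2.resize(r['frame'][80:240,200:400],None,fx=3,fy=3,interpolation=cv2.INTER_CUBIC))
E
python3 l.py m1
```

```text
[ 531.03 -271.38   91.25] [ 0.78 -0.62 -0.    0.  ] [ 0.16  2.65 -6.07] [ 0.49 -0.22 -0.04] 37.94213530454595 5.6333
```

View pics/m1.png

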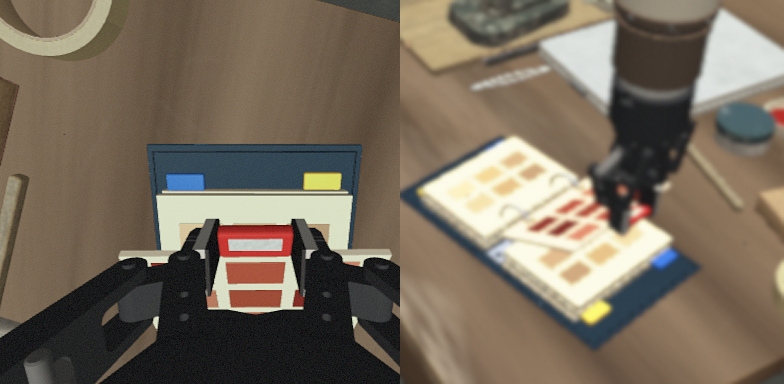

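View pics/m1b.png

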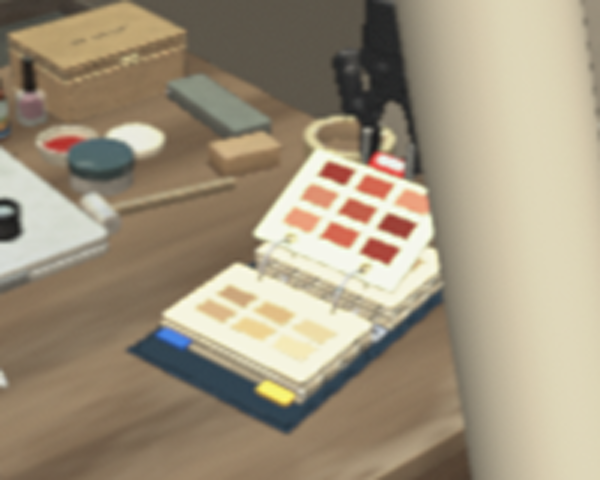

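move_arm(
  steps=[
    [-1,-1.8,7.8,12.3,0,0,0],
    [-1,-3.9,16.8,23.7,0,0,0],
    [-1,-6.2,26.9,34,0,0,0],
    [-1,-8.8,38,43.3,0,0,0],
    [-1,-11.6,49.9,51.2,0,0,0],
  ],
)

```text
clock: 6.2
position: [519.2, -221.2, 143.2]
ee_rot: [0.784, -0.621, -0.001, 0.0]
contact_force: [-2.6, 1.1, -9.7]
gripper_width: 37.6
```

```bash
python3 l.py m2
```

```text
[ 519.17 -221.19  143.15] [ 0.78 -0.62 -0.    0.  ] [-2.63  1.13 -9.75] [0.19 0.84 0.01] 37.598866929427814 6.2
```

View pics/m2.png

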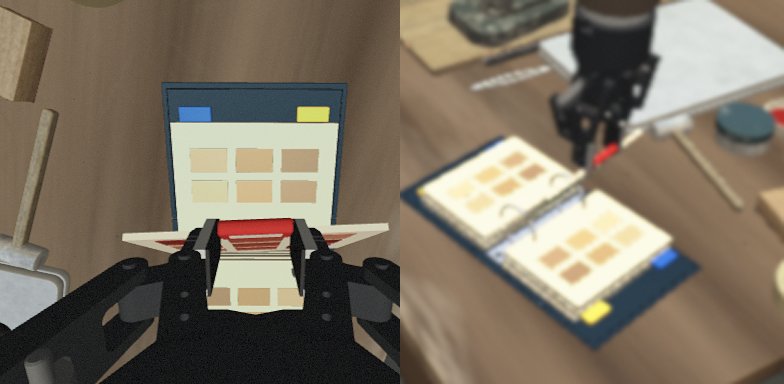

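View pics/m2b.png

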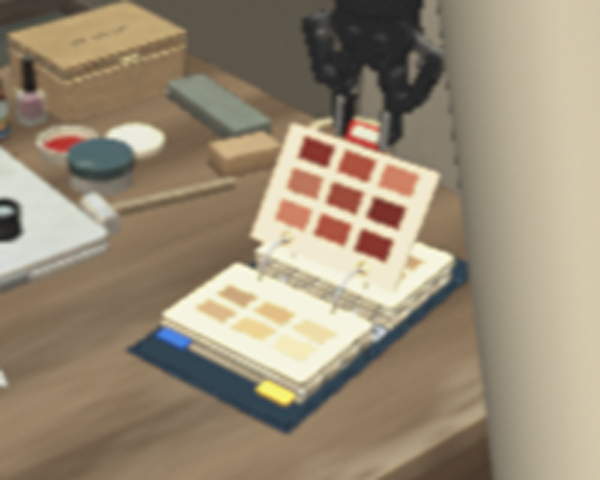

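move_arm(
  steps=[
    [-1,-2.9,12.7,6.2,0,0,0],
    [-1,-6,26.1,11,0,0,0],
    [-1,-9.2,39.8,14.7,0,0,0],
    [-1,-12.5,53.9,17,0,0,0],
    [-1,-15.8,68.2,17.8,0,0,0],
  ],
)

```text
clock: 6.77
position: [506.5, -153.8, 163.0]
ee_rot: [0.784, -0.621, 0.003, -0.001]
contact_force: [-0.7, -1.4, -4.8]
gripper_width: 37.1
```

```bash
python3 l.py m3
```

```text
[ 506.49 -153.78  163.02] [ 0.78 -0.62  0.   -0.  ] [-0.72 -1.37 -4.84] [-1.09  0.08  0.01] 37.121844497187546 6.7667
```

View pics/m3.png

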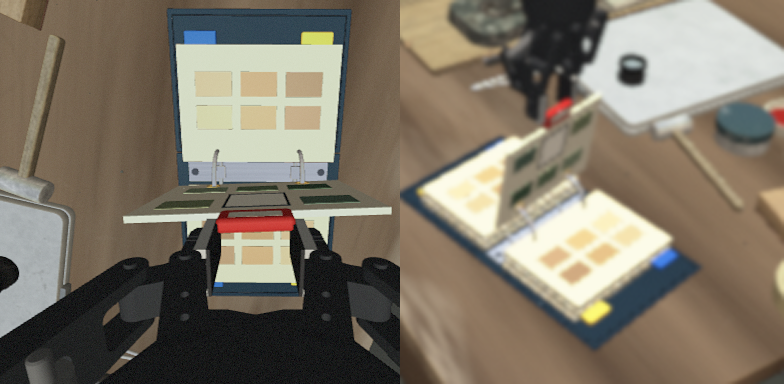

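View pics/m3b.png

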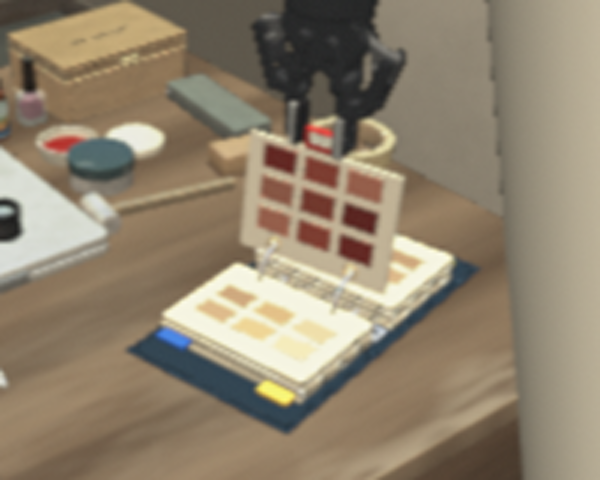

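move_arm(
  steps=[
    [-1,-3.3,14.3,-0.8,0,0,0],
    [-1,-6.6,28.4,-3.1,0,0,0],
    [-1,-9.8,42.2,-6.9,0,0,0],
    [-1,-12.8,55.5,-12.1,0,0,0],
    [-1,-15.8,68.2,-18.5,0,0,0],
  ],
)

```text
clock: 7.33
position: [491.7, -86.3, 144.3]
ee_rot: [0.784, -0.621, 0.003, -0.002]
contact_force: [0.8, -2.2, -0.2]
gripper_width: 36.2
```

```bash
python3 l.py m4
```

```text
[491.7  -86.29 144.27] [ 0.78 -0.62  0.   -0.  ] [ 0.77 -2.17 -0.2 ] [-0.85 -0.29 -0.09] 36.18200442320548 7.3333
```

View pics/m4.png

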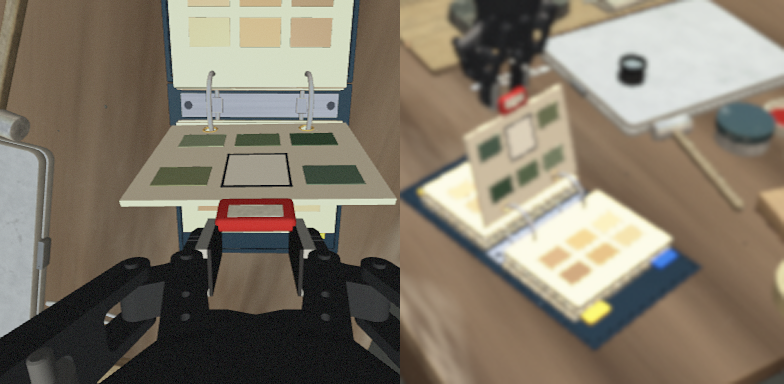

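View pics/m4b.png

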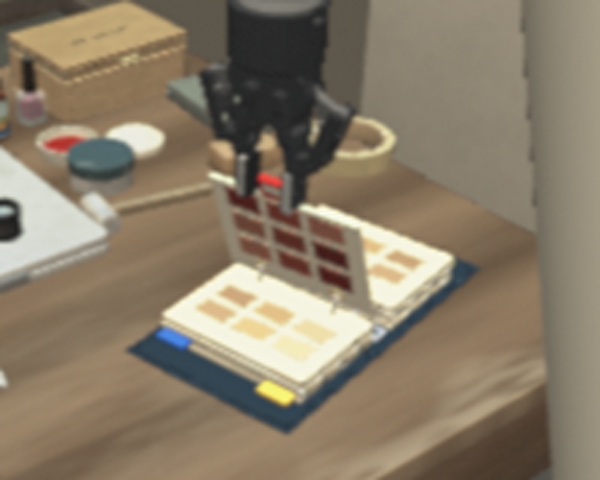

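Run:
```python
from h import *
np.set_printoptions(precision=2,suppress=True)
ps=[snap(n) for n in ('wrist','scene','side')]
for nm in ('leaf_tab','leaf_field','leaf_centre'):
    l=[]
    for p in ps:
        t=nets.tip_of(nm,p)
        if t: print(nm,t[0]['uv'],t[0]['conf']); l.append((p,t[0]['uv']))
    for sub in ([0,1],[0,2],[1,2]):
        if len(l)==3:
            X,e=tri([l[i] for i in sub]); d=X-[502.2,-155.3,30]; print(sub,X,np.array(e),'u',d@[-.2254,.9743,0],'z',d[2],'r',np.hypot(d@[-.2254,.9743,0],d[2]),np.degrees(np.arctan2(d[2],-(d@[-.2254,.9743,0]))))
    if len(l)==2:
            X,e=tri(l); d=X-[502.2,-155.3,30]; print(X,np.array(e),'u',d@[-.2254,.9743,0],'z',d[2],'r',np.hypot(d@[-.2254,.9743,0],d[2]),np.degrees(np.arctan2(d[2],-(d@[-.2254,.9743,0]))))
cv2.imwrite('pics/w6.png',cv2.resize(ps[0]['frame'][110:300,110:390],None,fx=2.8,fy=2.8,interpolation=cv2.INTER_CUBIC))
```

```text
leaf_tab [254.1, 213.8] 0.91
leaf_tab [294.3, 142.8] 0.56
leaf_tab [289.2, 194.3] 0.7
[0, 1] [ 492.06 -100.56  148.69] [1.99 1.99] u 55.62374744933462 z 118.68857831600891 r 131.07623698818463 115.11027391872612
[0, 2] [ 495.99 -100.35  142.07] [4.57 4.57] u 54.933102414198736 z 112.06586079149616 r 124.80546020021657 116.11344143541089
[1, 2] [ 496.47 -107.23  143.78] [0.01 0.01] u 48.12929217542412 z 113.78295185680966 r 123.54346967183821 112.92797918629451
leaf_field [258.2, 170.1] 0.67
leaf_field [294.9, 152.6] 0.67
leaf_field [290.7, 204.7] 0.8
[0, 1] [ 496.02 -113.07  113.17] [1.86 1.86] u 42.53760150455899 z 83.16820189014052 r 93.41518799103191 117.08814202201657
[0, 2] [ 495.76 -115.87  116.26] [1.18 1.18] u 39.86989917644466 z 86.25740788227667 r 95.02604524502378 114.8073241205765
[1, 2] [ 498.92 -112.99  112.46] [0.3 0.3] u 41.96504018442075 z 82.46488326600382 r 92.52849058401247 116.97080426529345
leaf_centre [259.7, 155.1] 0.82
leaf_centre [301.7, 162.0] 0.62
leaf_centre [292.7, 212.4] 0.8
[0, 1] [ 490.49 -123.27   85.14] [5.66 5.66] u 33.843608103346746 z 55.14123597575298 r 64.6988849547393 121.54003062557626
[0, 2] [ 497.1  -122.68   95.14] [2.69 2.69] u 32.932253835603994 z 65.13659957542995 r 72.98842337619409 116.82059279323875
[1, 2] [ 492.67 -126.33   89.95] [8.18 8.18] u 30.369913238260892 z 59.952380535281506 r 67.20580006180043 116.86528084849309
```

View pics/w6.png

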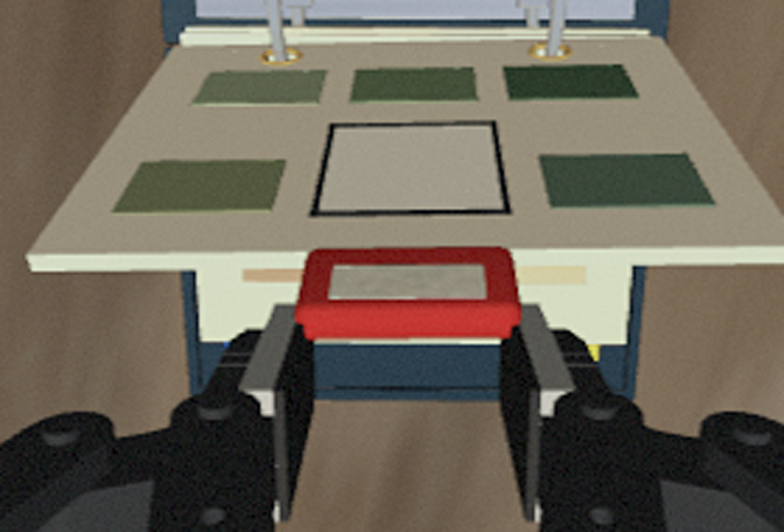

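```bash
cat > pnp.py <<'E'
from h import *
np.set_printoptions(precision=2,suppress=True)
u=np.array([-.2254,.9743,0]);ring=np.array([502.2,-155.3,30])
def leafpose(p,obj,img):
    ok,rv,tv=cv2.solvePnP(np.array(obj,float),np.array(img,float),K(p),None)
    pr=cv2.projectPoints(np.array(obj,float),rv,tv,K(p),None)[0].reshape(-1,2)
    print('res',(pr-np.array(img)).round(1).tolist())
    Rl=cv2.Rodrigues(rv)[0]; Rc=cv2.Rodrigues(np.array(p['rvec'],float))[0]; tc=np.array(p['tvec'],float).ravel()
    Rw=Rc.T@Rl; tw=Rc.T@(tv.ravel()-tc)
    d=-Rw[:,1]; print('outward dir u,z',d@u,d[2],'theta',np.degrees(np.arctan2(d[2],-(d@u))),'x axis',Rw[:,0])
    for n,b in dict(centre=(0,0,0),tab=(0,-64,0),hole=(0,44,0),tabend=(0,-75,0),field=(0,-22,-2)).items():
        X=Rw@np.array(b)+tw; e=X-ring; print(n,X,'u',e@u,'z',e[2],'r',np.hypot(e@u,e[2]))
E
python3 - <<'E'
from pnp import *
p=snap('wrist')
obj=[(75,55,-2),(-75,55,-2),(75,-55,-2),(19,-3,-2),(-19,-3,-2),(-19,-41,-2),(19,-41,-2)]
c=np.array([(183,40),(663,38),(28,255),(331,124),(496,122),(510,213),(312,215)],float)
leafpose(p,obj,(c+.5)/2.8-.5+110)
E
```

```text
res [[-1.8, 0.2], [1.3, -1.1], [-0.7, -0.5], [2.6, 1.1], [-1.3, 1.4], [-2.5, -0.2], [2.6, -0.8]]
outward dir u,z 0.31565102047639065 0.9483703905246815 theta 108.40925661168411 x axis [ 0.97  0.24 -0.04]
centre [ 493.74 -119.18   86.32] u 37.09611219785517 z 56.32458388500504 r 67.4431634045648
tab [491.12 -99.05 147.02] u 57.29777750834418 z 117.02028887858467 r 130.29498576930393
hole [ 495.54 -133.02   44.6 ] u 23.20746729689398 z 14.596286701919055 r 27.416019474406248
tabend [490.67 -95.59 157.45] u 60.76993873358447 z 127.45236317435615 r 141.1987617948953
field [ 493.32 -114.1   107.82] u 42.14290704604521 z 77.8184295338051 r 88.49707672798802
```

```bash
cat > plan.py <<'E'
import numpy as np
u=np.array([-.2254,.9743,0]); ax=-np.array([.9743,.2254,0])
TT=50
def pose(f):
    th=np.radians(108.4+71.6*f); al=np.radians(147.8+34.4*f); r=27.4-.9*f
    ph=np.radians(TT*min(1,f/0.75))
    d=np.array([-np.cos(th),np.sin(th)]); n=np.array([d[1],-d[0]])
    Q=r*np.array([-np.cos(al),np.sin(al)])+113.95*d+2.46*n
    c,s=np.cos(ph),np.sin(ph); v=np.array([8.0,-7.7]); v=np.array([c*v[0]+s*v[1],-s*v[0]+c*v[1]])
    return Q+v,ph,Q
def diff(f0,f1):
    a,b=pose(f0),pose(f1); D=b[0]-a[0]; t=D[0]*u; t[2]=D[1]
    return [-1]+list(np.round(t,1))+list(np.round((b[1]-a[1])*ax,3))
if __name__=='__main__':
    N=15
    print(pose(0),pose(1))
    for k in range(0,N,5): print([[float(v) for v in diff(k/N,(k+j)/N)] for j in range(1,6)])
E
python3 plan.py
```

```text
(array([ 69.4881355 , 114.24873486]), np.float64(0.0), array([ 61.4881355 , 121.94873486])) (array([139.67422595, -14.55509708]), np.float64(0.8726646259971648), array([140.43046728,  -3.47727694]))
[[-1.0, -2.0, 8.5, -5.1, -0.076, -0.017, -0.0], [-1.0, -3.8, 16.5, -10.9, -0.151, -0.035, -0.0], [-1.0, -5.6, 24.2, -17.4, -0.227, -0.052, -0.0], [-1.0, -7.2, 31.3, -24.5, -0.302, -0.07, -0.0], [-1.0, -8.7, 37.8, -32.1, -0.378, -0.087, -0.0]]
[[-1.0, -1.4, 6.0, -8.2, -0.076, -0.017, -0.0], [-1.0, -2.6, 11.3, -16.8, -0.151, -0.035, -0.0], [-1.0, -3.7, 15.9, -25.9, -0.227, -0.052, -0.0], [-1.0, -4.6, 19.9, -35.3, -0.302, -0.07, -0.0], [-1.0, -5.3, 23.1, -45.0, -0.378, -0.087, -0.0]]
[[-1.0, -0.6, 2.5, -10.0, -0.076, -0.017, -0.0], [-1.0, -1.1, 4.8, -20.2, -0.094, -0.022, -0.0], [-1.0, -1.5, 6.5, -30.6, -0.094, -0.022, -0.0], [-1.0, -1.7, 7.4, -41.1, -0.094, -0.022, -0.0], [-1.0, -1.7, 7.5, -51.6, -0.094, -0.022, -0.0]]
```

move_arm(
  steps=[
    [-1,-2,8.5,-5.1,-0.076,-0.017,0],
    [-1,-3.8,16.5,-10.9,-0.151,-0.035,0],
    [-1,-5.6,24.2,-17.4,-0.227,-0.052,0],
    [-1,-7.2,31.3,-24.5,-0.302,-0.07,0],
    [-1,-8.7,37.8,-32.1,-0.378,-0.087,0],
  ],
)

```text
clock: 8.55
position: [479.5, -48.0, 110.0]
ee_rot: [0.769, -0.609, 0.152, 0.122]
contact_force: [3.0, -4.1, -2.1]
gripper_width: 35.9
```

```bash
python3 l.py m5
```

```text
[479.53 -47.97 109.96] [ 0.77 -0.61  0.15  0.12] [ 2.96 -4.06 -2.06] [-0.26 -0.59  0.16] 35.863265182377944 8.55
```

View pics/m5.png

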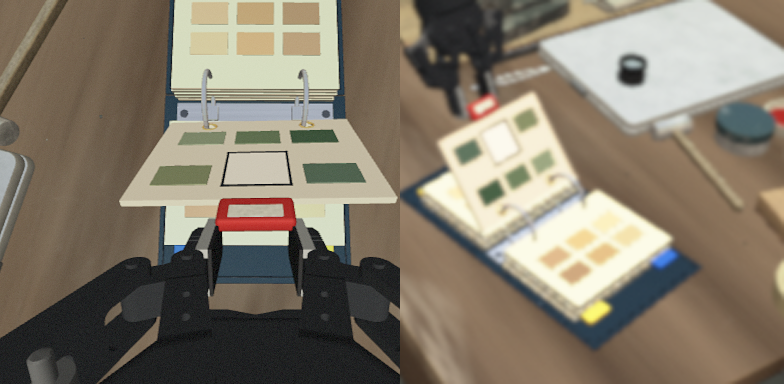

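View pics/m5b.png

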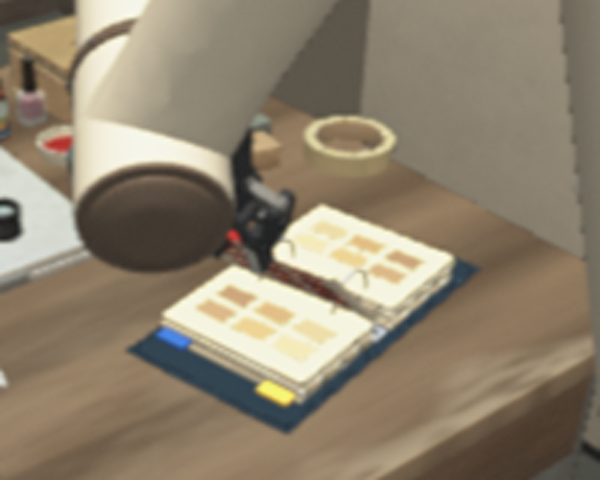

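move_arm(
  steps=[
    [-1,-1.4,6,-8.2,-0.076,-0.017,0],
    [-1,-2.6,11.3,-16.8,-0.151,-0.035,0],
    [-1,-3.7,15.9,-25.9,-0.227,-0.052,0],
    [-1,-4.6,19.9,-35.3,-0.302,-0.07,0],
    [-1,-5.3,23.1,-45,-0.378,-0.087,0],
  ],
)

```text
clock: 9.12
position: [475.8, -25.8, 66.3]
ee_rot: [0.724, -0.576, 0.298, 0.236]
contact_force: [-1.2, 1.0, 3.3]
gripper_width: 36.0
```

```bash
python3 l.py m6
```

```text
[475.81 -25.75  66.27] [ 0.72 -0.58  0.3   0.24] [-1.17  0.97  3.28] [ 1.06  0.31 -0.26] 35.96975153015044 9.1167
```

View pics/m6.png

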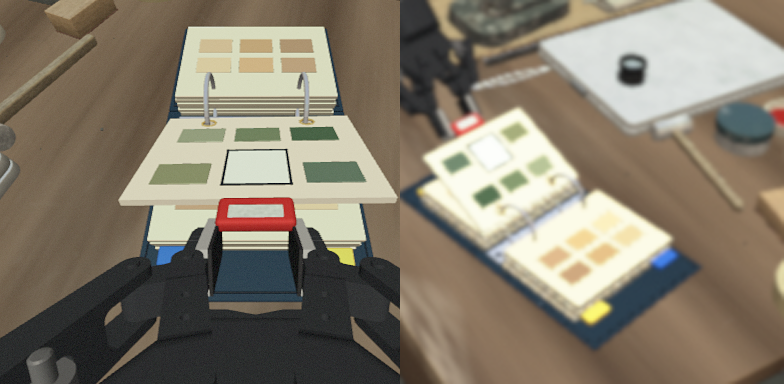

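View pics/m6b.png

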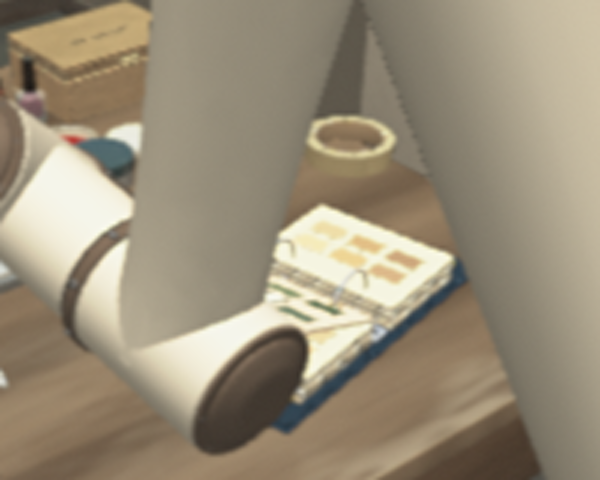

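Run:
```python
from h import *
np.set_printoptions(precision=2,suppress=True)
print(readout.read_state()['joints']); snap('side','s7.png')
```

```text
[ 0.55  0.45 -0.95  1.09 -0.84 -1.35]
```

View pics/s7.png

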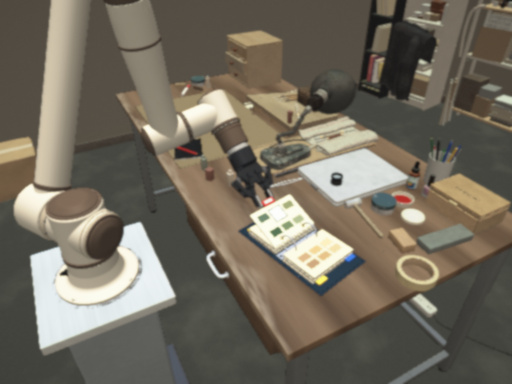

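```bash
sed -i 's#ph=.*#ph=np.radians(TT*min(1,f/0.75)) if f<=2/3+1e-6 else np.radians(44.44)#' plan.py; python3 plan.py | tail -1; python3 -c "
import plan;print(plan.pose(2/3),plan.pose(1))"
```

```text
[[-1.0, -0.8, 3.3, -10.0, 0.0, 0.0, 0.0], [-1.0, -1.3, 5.8, -20.2, 0.0, 0.0, 0.0], [-1.0, -1.7, 7.5, -30.6, 0.0, 0.0, 0.0], [-1.0, -2.0, 8.4, -41.1, 0.0, 0.0, 0.0], [-1.0, -2.0, 8.6, -51.6, 0.0, 0.0, 0.0]]
(array([131.97143116,  37.07222007]), np.float64(0.7757018897752576), array([131.65166686,  48.17121781])) (array([140.75109253, -14.57624984]), np.float64(0.77562431958628), array([140.43046728,  -3.47727694]))
```

move_arm(
  steps=[
    [-1,-0.8,3.3,-10,0,0,0],
    [-1,-1.3,5.8,-20.2,0,0,0],
    [-1,-1.5,6.7,-25.4,0,0,0],
  ],
)

```text
clock: 9.57
position: [474.0, -18.9, 39.9]
ee_rot: [0.725, -0.577, 0.295, 0.235]
contact_force: [-0.3, 0.8, 0.1]
gripper_width: 34.3
```

```bash
python3 l.py m7;  python3 - <<'E'
from h import *
np.set_printoptions(precision=2,suppress=True)
print(readout.read_state()['joints'])
E
```

```text
[474.04 -18.86  39.95] [ 0.72 -0.58  0.3   0.24] [-0.3   0.76  0.09] [1.28 0.17 0.11] 34.286614380560245 9.5667
[ 0.55  0.5  -0.96  1.15 -0.81 -1.43]
```

View pics/m7.png

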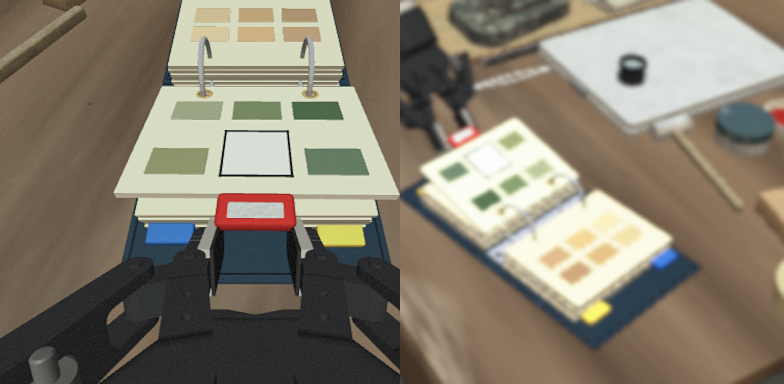

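Run:
```python
import cv2
f=cv2.imread('pics/m7.png')
cv2.imwrite('pics/w7.png',cv2.resize(f[70:300,110:400],None,fx=2.7,fy=2.6,interpolation=cv2.INTER_CUBIC))
```

```text
(no output)
```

View pics/w7.png

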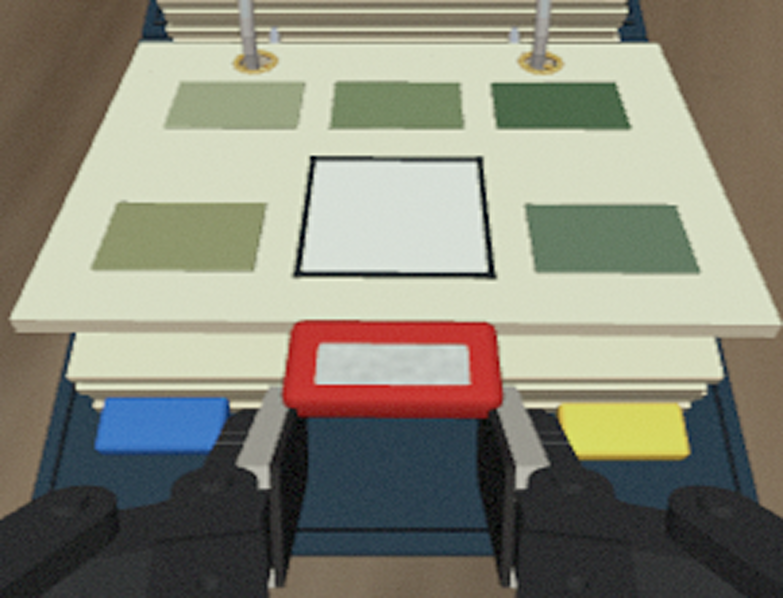

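Run:
```python
from pnp import *
p=snap('wrist')
obj=[(75,55,-2),(-75,55,-2),(75,-55,-2),(-75,-55,-2),(19.8,-2.2,-2),(-19.8,-2.2,-2),(-19.8,-41.8,-2),(19.8,-41.8,-2)]
c=np.array([(140,43),(660,44),(13,320),(778,325),(310,156),(483,156),(496,278),(294,277)],float)
c=(c+.5)/[2.7,2.6]-.5+[110,70]
leafpose(p,obj,c)
s=readout.read_state(); from scipy.spatial.transform import Rotation as R
M=R.from_quat(s['ee_rot']).as_matrix(); e=s['position']-ring
print('tcp u,z',e@u,e[2],'toolz',M[:,2]@u,M[2,2],'toolx',M[:,0]@u,M[2,0])
```

```text
res [[0.4, -0.9], [-0.6, -0.9], [-0.6, 0.1], [1.1, 0.2], [1.5, 1.4], [-1.5, 1.6], [-2.0, -0.8], [1.7, -0.9]]
outward dir u,z 0.976501111360483 0.21515852345360706 theta 167.5742103680596 x axis [ 0.98  0.21 -0.01]
centre [487.62 -86.84  41.21] u 69.98650901167656 z 11.207466886152396 r 70.87819663087998
tab [474.45 -25.74  54.98] u 132.48258013874747 z 24.97761238718325 r 134.8165982391783
hole [ 496.68 -128.84   31.74] u 27.020460111815304 z 1.7404918541936851 r 27.07645797641775
tabend [472.19 -15.24  57.34] u 143.2240923637128 z 27.344356145172924 r 145.81102306205588
field [483.21 -66.25  47.89] u 91.03892858699028 z 17.893978693778955 r 92.78082232746448
tcp u,z 139.1428636185679 10.154343060005708 toolz -0.7001211481351414 -0.7140456562068475 toolx -0.7140700123057298 0.700097692394335
```

move_arm(
  steps=[
    [-1,0,0.2,-4.5,-0.035,-0.008,0],
  ],
)

```text
clock: 9.85
position: [474.1, -18.9, 36.8]
ee_rot: [0.719, -0.573, 0.309, 0.245]
contact_force: [0.0, 0.5, 0.2]
gripper_width: 33.7
```

Run:
```python
from h import *
np.set_printoptions(precision=3,suppress=True)
s=readout.read_state();print(s['joints'],s['contact_force'],s['gripper_width'],s['position'],s['ee_rot'])
```

```text
[ 0.556  0.522 -0.968  1.173 -0.84  -1.47 ] [0.048 0.488 0.183] 33.653649257882 [474.066 -18.926  36.758] [ 0.719 -0.573  0.309  0.245]
```

move_arm(
  steps=[
    [-1,0,-0.3,-6,-0.022,-0.005,0],
    [-1,0.2,-0.8,-12,-0.045,-0.01,0],
    [-1,0.4,-1.5,-17,-0.065,-0.015,0],
    [-1,0.5,-2,-20.5,-0.085,-0.02,0],
    [-1,0.5,-2,-20.5,-0.085,-0.02,0],
  ],
)

```text
clock: 10.27
position: [473.9, -20.4, 13.9]
ee_rot: [0.706, -0.559, 0.34, 0.272]
contact_force: [0.3, 0.6, 0.3]
gripper_width: 33.3
```

```bash
python3 l.py m8;  python3 - <<'E'
from h import *
np.set_printoptions(precision=2,suppress=True)
print(readout.read_state()['joints'])
E
```

```text
[473.91 -20.42  13.95] [ 0.71 -0.56  0.34  0.27] [0.32 0.62 0.32] [1.52 0.28 0.24] 33.33097190439958 10.2667
[ 0.56  0.61 -0.98  1.25 -0.89 -1.59]
```

View pics/m8.png

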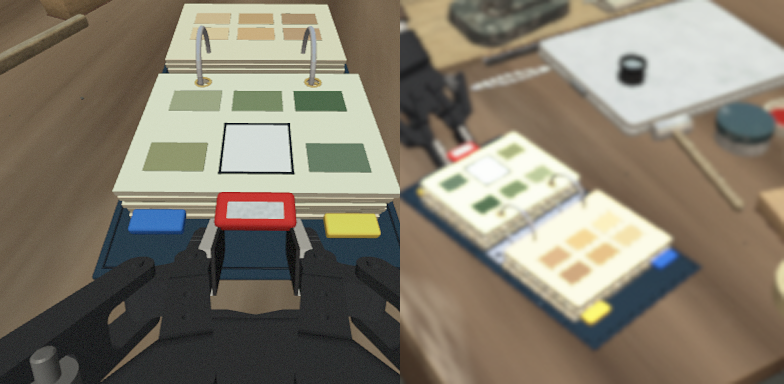

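Run:
```python
import cv2
f=cv2.imread('pics/m8.png')
cv2.imwrite('pics/w8.png',cv2.resize(f[60:290,110:400],None,fx=2.7,fy=2.6,interpolation=cv2.INTER_CUBIC))
```

```text
(no output)
```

View pics/w8.png

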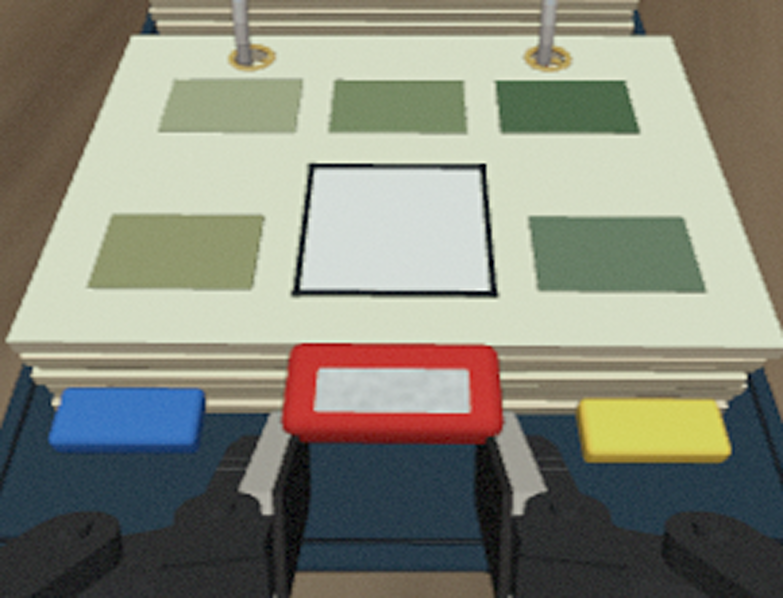

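Run:
```python
from pnp import *
p=snap('wrist')
obj=[(75,55,-2),(-75,55,-2),(75,-55,-2),(-75,-55,-2),(19.8,-2.2,-2),(-19.8,-2.2,-2),(-19.8,-41.8,-2),(19.8,-41.8,-2)]
c=np.array([(130,37),(672,36),(8,342),(782,348),(308,163),(486,164),(497,297),(293,295)],float)
c=(c+.5)/[2.7,2.6]-.5+[110,60]
leafpose(p,obj,c)
s=readout.read_state(); from scipy.spatial.transform import Rotation as R
M=R.from_quat(s['ee_rot']).as_matrix(); e=s['position']-ring
print('tcp u,z',e@u,e[2],'toolz',M[:,2]@u,M[2,2],s['clock'])
```

```text
res [[0.5, -1.2], [-0.7, -0.6], [-0.4, 0.1], [1.4, 0.2], [1.5, 1.6], [-1.7, 1.4], [-2.0, -0.9], [1.3, -0.6]]
outward dir u,z 0.9998605447374549 0.010791428929687133 theta 179.38163443959195 x axis [ 0.98  0.21 -0.01]
centre [487.84 -87.32  30.77] u 69.46462170146371 z 0.7672945075701989 r 69.46885927513716
tab [474.36 -24.76  31.46] u 133.45569656466085 z 1.4579459590701767 r 133.46366004264382
hole [ 497.11 -130.34   30.29] u 25.470757733015724 z 0.29247163466396486 r 25.47243685144912
tabend [472.04 -14.01  31.58] u 144.45416255677284 z 1.5766516772967343 r 144.46276651957788
field [483.24 -65.84  33.  ] u 91.43960718885853 z 3.0044418836501805 r 91.48895252370627
tcp u,z 137.82335532165524 -15.206617830972986 toolz -0.7824890814730778 -0.6226963788401434 10.4667
```

move_arm(
  steps=[
    [-1,0,0,-1,0,0,0],
    [-1,0,0,-2,0,0,0],
    [-1,0,0,-2,0,0,0],
  ],
)

```text
clock: 10.72
position: [474.0, -20.3, 12.5]
ee_rot: [0.706, -0.56, 0.34, 0.271]
contact_force: [1.1, 0.5, -0.9]
gripper_width: 33.2
```

move_arm(
  steps=[
    [-1,0,0,-1,0,0,0],
    [-1,0,0,-1.5,0,0,0],
    [-1,0,0,-1.5,0,0,0],
  ],
)

```text
clock: 10.97
position: [473.8, -20.4, 10.9]
ee_rot: [0.706, -0.56, 0.34, 0.271]
contact_force: [-0.5, 0.3, 1.2]
gripper_width: 33.1
```

```bash
python3 l.py m9
```

```text
[473.83 -20.43  10.92] [ 0.71 -0.56  0.34  0.27] [-0.5   0.31  1.15] [ 1.27  0.14 -0.06] 33.064403088914695 10.9667
```

View pics/m9.png

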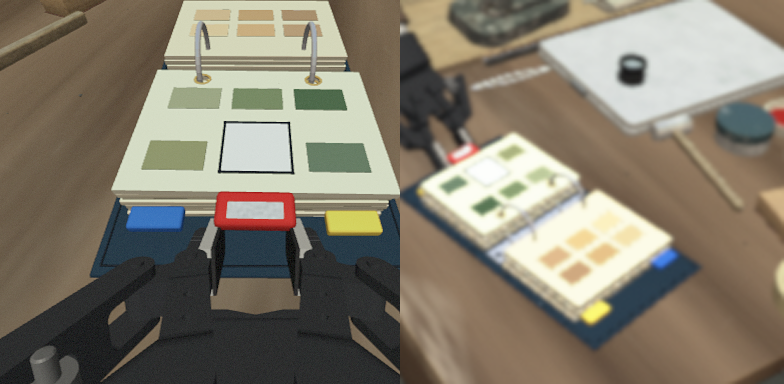

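move_arm(
  steps=[
    [-0.1,0,0,0,0,0,0],
    [0.2,0,0,0,0,0,0],
    [0.2,0,0,0,0,0,0],
  ],
)

```text
clock: 11.37
position: [473.8, -20.3, 10.6]
ee_rot: [0.706, -0.56, 0.339, 0.271]
contact_force: [0.1, -0.8, -0.4]
gripper_width: 51.3
```

```bash
python3 l.py m10
```

```text
[473.76 -20.26  10.62] [ 0.71 -0.56  0.34  0.27] [ 0.13 -0.75 -0.43] [ 1.55  0.31 -0.04] 51.28580559833709 11.3667
```

View pics/m10.png

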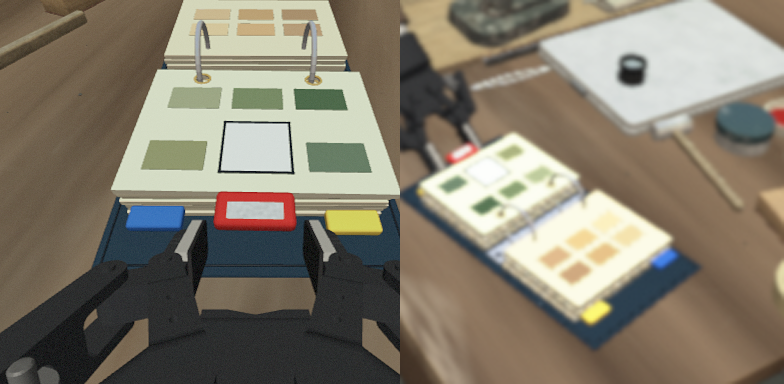

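move_arm(
  steps=[
    [0.3,-0.5,2,20,0,0,0],
    [0.4,-1,4,55,0.06,0.014,0],
    [1,-1,4,95,0.175,0.04,0],
    [1,-1,4,135,0.29,0.067,0],
    [1,-1,10,170,0.41,0.095,0],
  ],
)

```text
clock: 11.93
position: [472.2, -13.5, 166.3]
ee_rot: [0.754, -0.599, 0.209, 0.169]
contact_force: [2.0, 0.7, 0.0]
gripper_width: 85.2
```

move_arm(
  steps=[
    [1,-6,35,5,0.117,0.027,0],
    [1,-12,70,10,0.234,0.054,0],
    [1,-18,105,15,0.35,0.08,0],
    [1,-24,140,20,0.468,0.108,0],
    [1,-30,175,20,0.468,0.108,0],
  ],
)

```text
clock: 12.35
position: [444.7, 162.9, 188.0]
ee_rot: [0.781, -0.624, 0.024, 0.018]
contact_force: [2.2, -0.0, -0.1]
gripper_width: 85.4
```

move_arm(
  steps=[
    [1,-7,38,0,0,0,0],
    [1,-14,75,0,0,0,0],
    [1,-18,100,0,0,0,0],
    [1,-18,100,0,0,0,0],
  ],
)

```text
clock: 12.68
position: [425.5, 265.7, 185.1]
ee_rot: [0.784, -0.62, 0.026, 0.022]
contact_force: [-0.5, -0.3, 0.4]
gripper_width: 85.3
```

```bash
cat > l2.py <<'E'
from h import *
import sys
np.set_printoptions(precision=2,suppress=True)
n=sys.argv[1]
p=snap('wrist',n+'w.png'); r=snap('scene',n+'s.png')
s=readout.read_state(); print(s['position'],s['ee_rot'],s['joints'],s['contact_force'],s['gripper_width'],s['clock'])
for nm,z in [('green_stone_centre',29.5),('green_stone',0),('red_stone_centre',21),('beige_stone_centre',28)]:
    for k,q in (('w',p),('sc',r)):
        for t in nets.tip_of(nm,q)[:1]: print(nm,k,np.array(t['uv']),t['conf'],atz(q,t['uv'],z))
E
python3 l2.py n1
```

```text
[425.08 262.22 184.74] [ 0.78 -0.62  0.03  0.02] [ 0.91  0.23 -0.37  0.06 -1.02 -0.71] [ 0.02 -0.44 -0.91] 85.28761509140344 12.7833
green_stone_centre w [237.  236.9] 0.63 [428.92 333.22  29.5 ]
green_stone_centre sc [146.7 272.2] 0.5 [429.25 338.57  29.5 ]
green_stone w [238.4 231.1] 0.86 [427.98 337.42   0.  ]
green_stone sc [148.9 283.8] 0.5 [425.04 340.96   0.  ]
red_stone_centre w [262.1 181.9] 0.97 [415.59 266.96  21.  ]
red_stone_centre sc [177.4 263.3] 0.55 [421.43 274.35  21.  ]
beige_stone_centre w [225.  119.3] 0.81 [469.28 210.02  28.  ]
beige_stone_centre sc [193.1 238. ] 0.6 [462.4  212.75  28.  ]
```

View pics/n1w.png

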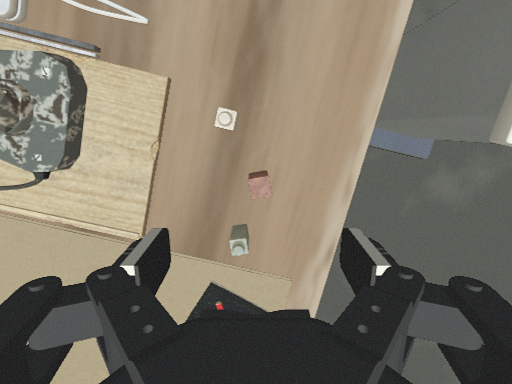

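View pics/n1s.png

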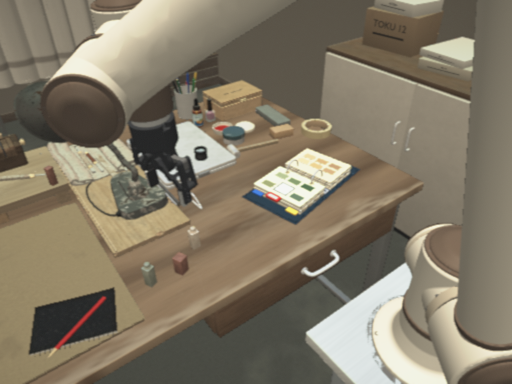

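Run:
```python
import cv2
f=cv2.imread('pics/n1w.png')
cv2.imwrite('pics/n1c.png',cv2.resize(f[150:280,200:300],None,fx=6,fy=4.6,interpolation=cv2.INTER_CUBIC))
```

```text
(no output)
```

View pics/n1c.png

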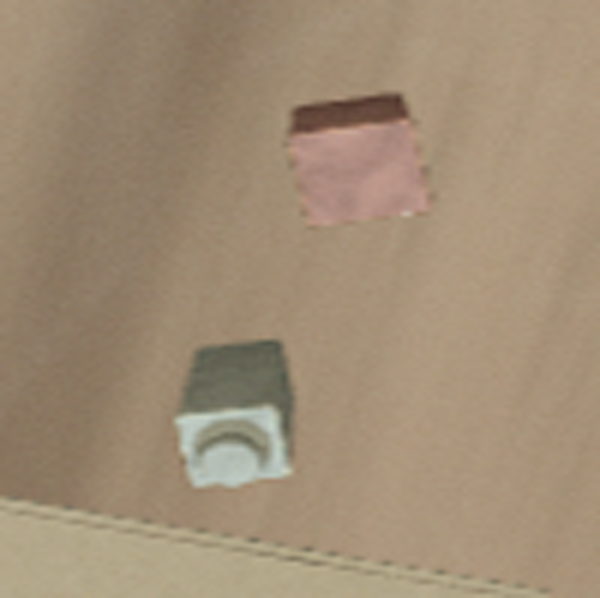

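Run:
```python
from h import *
np.set_printoptions(precision=2,suppress=True)
p=snap('wrist')
c=np.array([(177,418),(283,405),(292,472),(195,488)],float); c=(c+.5)/[6,4.6]-.5+[200,150]
W=np.array([atz(p,x,48) for x in c]); print(W,W.mean(0))
for i in range(4):
    d=W[(i+1)%4]-W[i]; print(np.linalg.norm(d),np.degrees(np.arctan2(d[1],d[0]))%90)
b=np.array([(195,350),(281,341)],float); b=(b+.5)/[6,4.6]-.5+[200,150]; print('foot edge',[atz(p,x,0) for x in b])
from scipy.spatial.transform import Rotation as R
s=readout.read_state(); M=R.from_quat(s['ee_rot']).as_matrix(); print(M.round(3),s['position'])
print('tool y yaw',np.degrees(np.arctan2(M[1,1],M[0,1])))
# rotation to go to pure-down, yaw as now
y=M[:,1].copy(); y[2]=0; y/=np.linalg.norm(y); T=np.c_[np.cross(y,[0,0,-1]),y,[0,0,-1]]
print(R.from_matrix(T@M.T).as_rotvec())
```

```text
[[437.51 326.87  48.  ]
 [419.94 319.6   48.  ]
 [414.75 335.37  48.  ]
 [430.78 343.13  48.  ]] [425.75 331.24  48.  ]
19.01687109236748 22.49428678583493
16.597983418204112 18.19899990018709
17.807293176662345 25.83692943489452
17.589655332338438 22.483665647687488
foot edge [array([437.75, 327.62,   0.  ]), array([421.16, 321.24,   0.  ])]
[[ 0.22 -0.97  0.01]
 [-0.97 -0.22 -0.07]
 [ 0.07  0.   -1.  ]] [425.94 261.23 185.42]
tool y yaw -167.05068288681088
[ 0.07  0.01 -0.  ]
```

move_arm(
  steps=[
    [0.4,0,35,-20,0.035,0.01,0.08],
    [0.4,0,65,-45,0.068,0.015,0.155],
    [0.4,0,70,-70,0.068,0.015,0.155],
    [0.4,0,70,-85,0.068,0.015,0.155],
    [0.4,0,70,-85,0.068,0.015,0.155],
  ],
)

```text
clock: 13.65
position: [424.2, 330.0, 96.7]
ee_rot: [0.828, -0.56, 0.0, 0.003]
contact_force: [-1.0, -1.5, -0.5]
gripper_width: 59.8
```

```bash
python3 l2.py n2
python3 - <<'E'
import cv2
f=cv2.imread('pics/n2w.png')
cv2.imwrite('pics/n2c.png',cv2.resize(f[100:320,140:370],None,fx=3,fy=2.7,interpolation=cv2.INTER_CUBIC))
E
```

```text
[426.   331.53 100.3 ] [ 0.83 -0.56  0.   -0.  ] [ 0.96  0.38 -0.38  0.   -0.82 -0.58] [ 0.8  -0.39  0.71] 59.87272395128398 13.75
green_stone_centre w [246.4 199.9] 0.57 [428.01 335.33  29.5 ]
green_stone_centre sc [149.7 272.4] 0.56 [425.06 333.94  29.5 ]
green_stone w [248. 193.] 0.66 [426.12 338.21   0.  ]
green_stone sc [149.5 283.4] 0.84 [425.28 339.52   0.  ]
red_stone_centre w [292.4 123.2] 0.73 [417.23 268.74  21.  ]
red_stone_centre sc [178.7 262.8] 0.53 [421.05 271.49  21.  ]
beige_stone_centre w [259.6  11.7] 0.7 [467.57 210.81  28.  ]
beige_stone_centre sc [193.2 238.1] 0.46 [461.98 212.73  28.  ]
```

View pics/n2c.png

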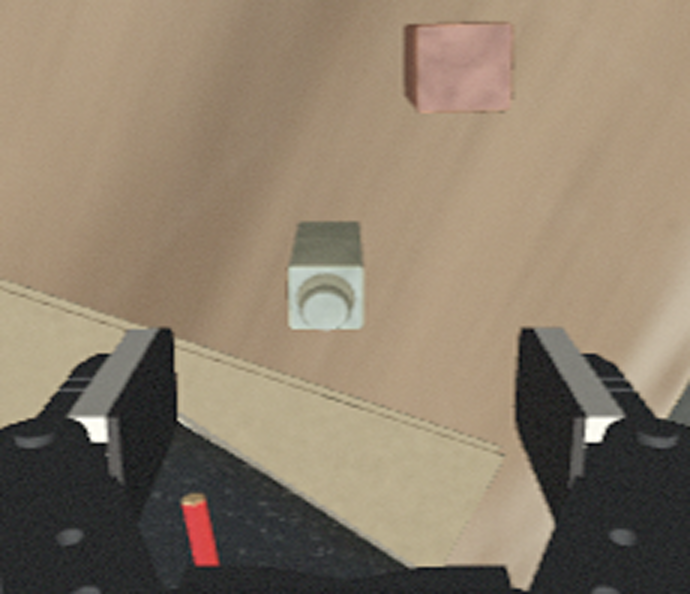

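Run:
```python
from h import *
np.set_printoptions(precision=2,suppress=True)
p=snap('wrist')
c=np.array([(288,267),(364,267),(363,330),(289,329)],float); c=(c+.5)/[3,2.7]-.5+[140,100]
W=np.array([atz(p,x,48) for x in c]); print(W,W.mean(0))
for i in range(4):
    d=W[(i+1)%4]-W[i]; print(np.linalg.norm(d),np.degrees(np.arctan2(d[1],d[0]))%90)
s=readout.read_state(); print(s['position'],p['cx'],s['clock'])
```

```text
[[439.15 335.07  48.  ]
 [422.17 328.22  48.  ]
 [415.53 345.11  48.  ]
 [432.55 351.66  48.  ]] [427.35 340.01  48.  ]
18.30520563942999 21.973135008623416
18.145758261319113 21.461382868817722
18.238717580118124 21.063961266308457
17.855876955799086 21.67379459837845
[425.95 331.86 100.89] 254.9088998873119 14.2
```

move_arm(
  steps=[
    [0.4,1.5,8,0,0,0,0],
    [0.4,1.5,8,-10,0,0,0],
    [0.4,1.5,8,-22,0,0,0],
    [0.4,1.5,8,-22,0,0,0],
  ],
)

```text
clock: 14.53
position: [426.1, 338.7, 75.6]
ee_rot: [0.828, -0.56, 0.0, 0.001]
contact_force: [-1.3, -1.2, -1.0]
gripper_width: 60.2
```

Run:
```python
from h import *
np.set_printoptions(precision=2,suppress=True)
p=snap('wrist','n3.png')
s=readout.read_state(); print(s['position'],s['clock'])
cv2.imwrite('pics/n3c.png',cv2.resize(p['frame'][100:320,140:370],None,fx=3,fy=2.7,interpolation=cv2.INTER_CUBIC))
```

```text
[426.55 339.08  76.62] 14.5833
```

View pics/n3c.png

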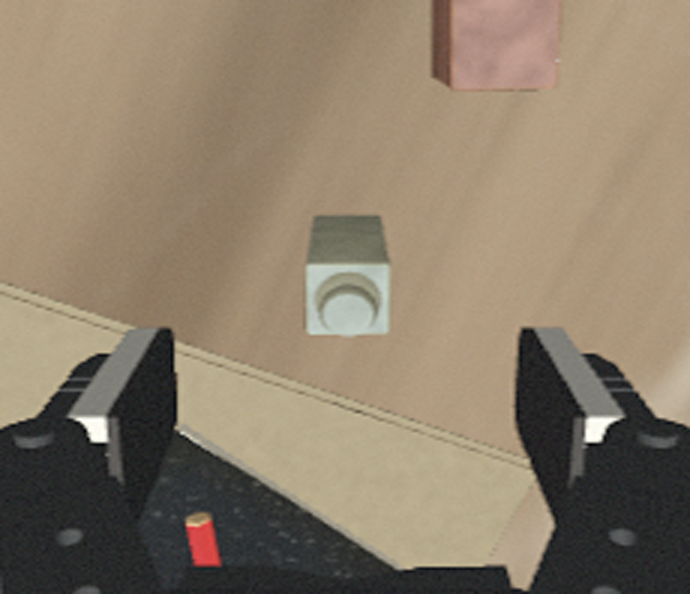

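move_arm(
  steps=[
    [0.4,0.5,1,-20,0,0,0],
    [0.4,0.5,1,-40,0,0,0],
    [0.4,0.5,1,-58,0,0,0],
    [0.4,0.5,1,-58,0,0,0],
  ],
)

```text
clock: 14.92
position: [426.3, 339.0, 17.3]
ee_rot: [0.828, -0.56, 0.0, 0.002]
contact_force: [0.4, -0.4, 0.4]
gripper_width: 59.5
```

Run:
```python
from h import *
np.set_printoptions(precision=2,suppress=True)
p=snap('wrist')
s=readout.read_state(); print(s['position'],s['contact_force'],s['clock'])
cv2.imwrite('pics/n4c.png',cv2.resize(p['frame'][100:320,140:370],None,fx=3,fy=2.7,interpolation=cv2.INTER_CUBIC))
```

```text
[427.17 339.91  18.99] [-0.21  0.16  0.17] 14.9667
```

View pics/n4c.png

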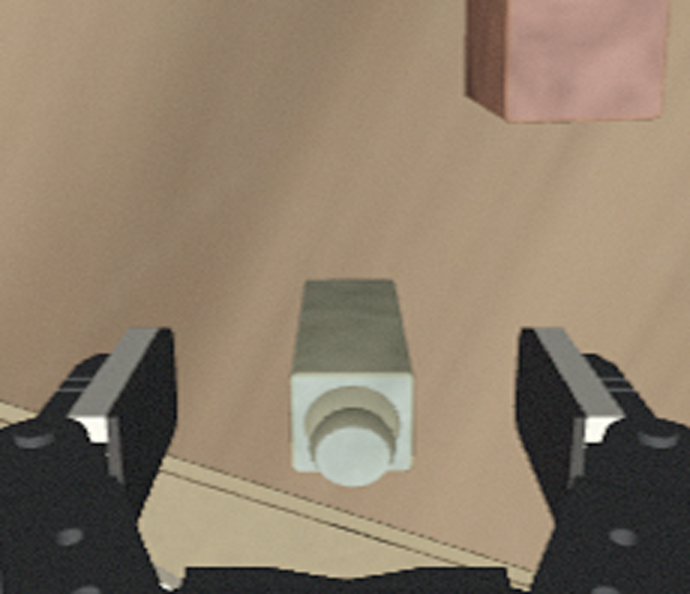

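move_arm(
  steps=[
    [-1,0,0,0,0,0,0],
    [-1,0,0,0,0,0,0],
    [-1,0,0,0,0,0,0],
    [-1,0,0,0,0,0,0],
    [-1,0,0,0,0,0,0],
  ],
)

```text
clock: 15.38
position: [428.4, 341.5, 21.7]
ee_rot: [0.829, -0.56, 0.001, -0.002]
contact_force: [-2.0, -0.1, 5.2]
gripper_width: 16.7
```

move_arm(
  steps=[
    [-1,0,0,8,0,0,0],
    [-1,0,0,24,0,0,0],
    [-1,0,0,50,0,0,0],
    [-1,0,0,80,0,0,0],
    [-1,0,0,100,0,0,0],
  ],
)

```text
clock: 15.8
position: [428.3, 341.2, 123.2]
ee_rot: [0.829, -0.56, 0.001, -0.003]
contact_force: [0.4, 1.1, -0.3]
gripper_width: 17.3
```

Run:
```python
from h import *
np.set_printoptions(precision=2,suppress=True)
p=snap('wrist')
s=readout.read_state(); print(s['position'],s['contact_force'],s['gripper_width'],s['clock'])
cv2.imwrite('pics/n5c.png',cv2.resize(p['frame'][100:320,140:370],None,fx=3,fy=2.7,interpolation=cv2.INTER_CUBIC))
```

```text
[430.   343.02 127.01] [-0.05  0.01  2.4 ] 16.805565453267796 15.85
```

View pics/n5c.png

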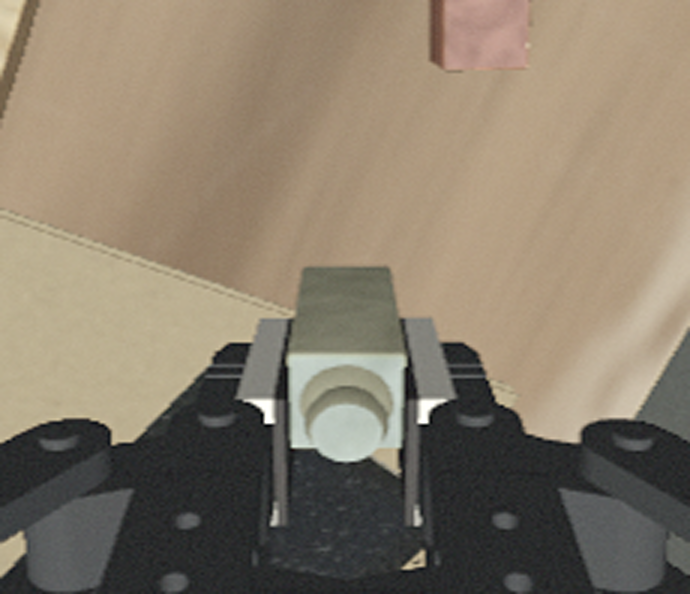

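move_arm(
  steps=[
    [-1,4,-36,5,0,0,-0.015],
    [-1,8,-72,10,0,0,-0.03],
    [-1,13,-108,10,0,0,-0.045],
    [-1,18,-144,10,0,0,-0.06],
    [-1,23,-180,10,0,0,-0.075],
  ],
)

```text
clock: 16.27
position: [450.4, 159.1, 130.7]
ee_rot: [0.807, -0.591, 0.001, -0.001]
contact_force: [0.2, -0.7, -0.2]
gripper_width: 16.8
```

move_arm(
  steps=[
    [-1,5,-36,0,0,0,-0.016],
    [-1,10,-72,0,0,0,-0.032],
    [-1,15,-108,0,0,0,-0.048],
    [-1,20,-144,0,0,0,-0.064],
    [-1,25,-180,0,0,0,-0.08],
  ],
)

```text
clock: 16.68
position: [475.4, -21.0, 130.7]
ee_rot: [0.782, -0.623, 0.001, -0.001]
contact_force: [0.9, -0.0, -1.2]
gripper_width: 17.4
```

move_arm(
  steps=[
    [-1,2,-25,0,0,0,0],
    [-1,5,-47,0,0,0,0],
    [-1,5,-47,0,0,0,0],
    [-1,5,-47,0,0,0,0],
  ],
)

```text
clock: 17.02
position: [480.5, -67.3, 130.3]
ee_rot: [0.782, -0.624, 0.001, -0.001]
contact_force: [0.8, 0.9, 0.2]
gripper_width: 16.9
```

```bash
cat > l3.py <<'E'
from h import *
import sys
np.set_printoptions(precision=2,suppress=True)
n=sys.argv[1]
p=snap('wrist',n+'w.png'); q=snap('side'); r=snap('scene')
s=readout.read_state(); print(s['position'],s['ee_rot'],s['contact_force'],s['gripper_width'],s['clock'])
for nm,z in [('leaf_field',31)]:
    for k,c in (('w',p),('sc',r),('si',q)):
        for t in nets.tip_of(nm,c)[:1]: print(nm,k,np.array(t['uv']),t['conf'],atz(c,t['uv'],z))
cv2.imwrite('pics/'+n+'b.png',np.hstack([cv2.resize(q['frame'][150:310,220:380],(384,384),interpolation=cv2.INTER_CUBIC),cv2.resize(r['frame'][100:260,220:380],(384,384),interpolation=cv2.INTER_CUBIC)]))
E
python3 l3.py o1
```

```text
[480.62 -65.67 130.4 ] [ 0.78 -0.62  0.   -0.  ] [ 0.18  0.41 -0.15] 16.813181342308408 17.1667
leaf_field w [250.1 184.6] 0.7 [483.93 -66.33  31.  ]
leaf_field sc [285.1 188.5] 0.98 [478.82 -67.34  31.  ]
leaf_field si [277.4 222.3] 0.76 [483.28 -74.91  31.  ]
```

View pics/o1w.png

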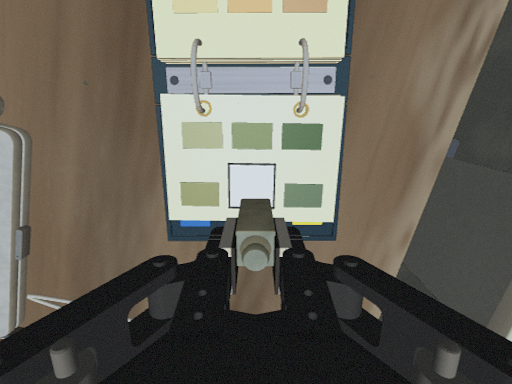

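View pics/o1b.png

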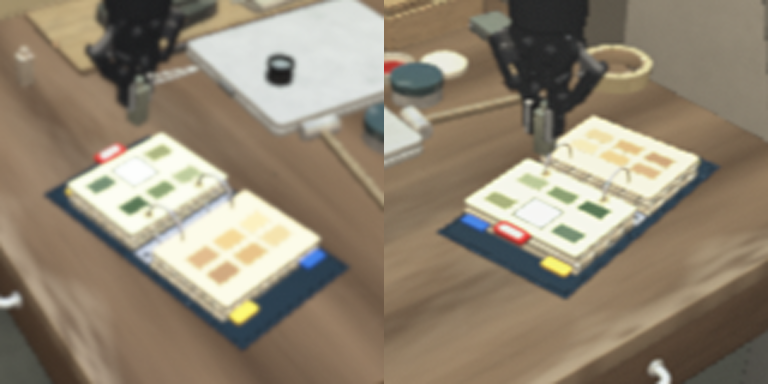

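Run:
```python
from h import *
from scipy.spatial.transform import Rotation as R
np.set_printoptions(precision=1,suppress=True)
p=snap('wrist'); s=readout.read_state(); M=R.from_quat(s['ee_rot']).as_matrix(); T=s['position']
print(T)
for dz,n in ((20,'foot'),(-28,'top')):
    P=[T+M@np.array([a,b,dz]) for a,b in ((9,9),(9,-9),(-9,-9),(-9,9))]; print(n,proj(p,P).tolist())
for c in ((229,164),(275,164),(275.5,209.5),(229,209.5),(252,186.8)): print(c,atz(p,c,31))
f=p['frame'][140:290,190:320]; cv2.imwrite('pics/o1c.png',cv2.resize(f,None,fx=5,fy=4,interpolation=cv2.INTER_CUBIC))
```

```text
[480.8 -65.5 130.4]
foot [[268.47455162132763, 204.82095633344122], [238.65899102441986, 204.81061449745982], [239.07802127169356, 232.23741852622948], [268.08879857225776, 232.24461855828642]]
top [[273.58316131091345, 241.18382155276709], [232.74801603467154, 241.17500017372058], [233.5326311189106, 277.03699754640985], [272.87308981754745, 277.04042028787745]]
(229, 164) [506.2 -78.3  31. ]
(275, 164) [467.4 -87.3  31. ]
(275.5, 209.5) [456.7 -46.9  31. ]
(229, 209.5) [497.7 -37.3  31. ]
(252, 186.8) [482.2 -62.8  31. ]
```

View pics/o1c.png

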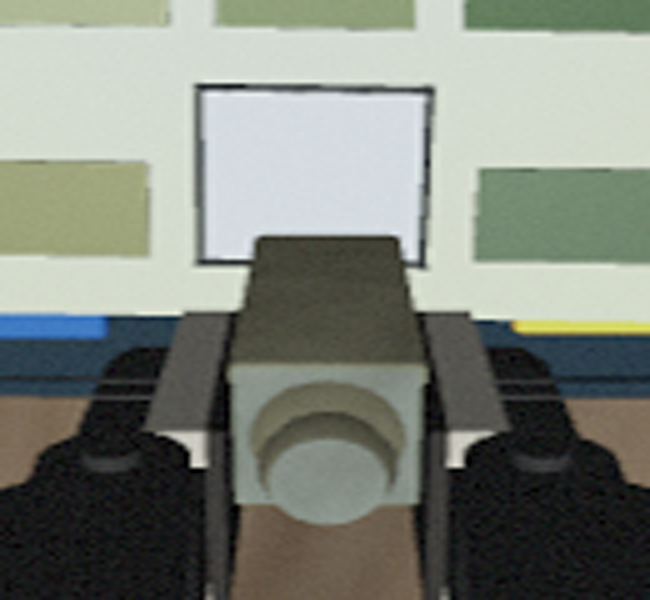

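Run:
```python
from h import *
from scipy.optimize import least_squares
from scipy.spatial.transform import Rotation as R
np.set_printoptions(precision=2,suppress=True)
p=snap('wrist'); s=readout.read_state(); M=R.from_quat(s['ee_rot']).as_matrix(); T=s['position']
L=np.array([(9,-9,0),(9,9,0),(9,-9,-48),(9,9,-48),(-9,-9,-48),(-9,9,-48)],float)
U=np.array([(241.4,199.2),(269.6,199.2),(236.4,231.2),(275,231.2),(237,265.5),(273.6,265)])
def w(x): return T+(L+x[:3])@M.T
r=least_squares(lambda x:(proj(p,w(x))-U).ravel(),[0,0,20.])
print(r.x,r.fun.reshape(-1,2),T,'foot world',T+M@r.x)
# frame corners from crop
c=np.array([(198,87),(433,90),(424,266),(199,263)],float);c=(c+.5)/[5,4]-.5+[190,140]
W=np.array([atz(p,q,31) for q in c]);print(W,W.mean(0))
for i in range(4): print(np.linalg.norm(W[(i+1)%4]-W[i]))
```

```text
[ 0.55  1.05 29.05] [[-0.25 -0.04]
 [-0.05 -0.02]
 [ 0.08  0.04]
 [-0.31  0.05]
 [ 0.08 -0.28]
 [ 0.39  0.23]] [480.8  -65.58 130.38] foot world [479.97 -66.33 101.32]
[[506.49 -80.65  31.  ]
 [466.86 -89.23  31.  ]
 [458.53 -49.87  31.  ]
 [498.13 -41.35  31.  ]] [482.5  -65.27  31.  ]
40.55020225959353
40.226016759752014
40.51049731747925
40.17928460199569
```

move_arm(
  steps=[
    [-1,2.5,1,-20,0,0,0],
    [-1,2.5,1,-40,0,0,0],
    [-1,2.5,1,-55,0,0,0],
    [-1,2.5,1,-62,0,0,0],
    [-1,2.5,1,-62,0,0,0],
  ],
)

```text
clock: 17.83
position: [482.2, -65.1, 66.9]
ee_rot: [0.783, -0.622, -0.001, 0.0]
contact_force: [-0.6, -0.3, -0.7]
gripper_width: 16.6
```

```bash
python3 l3.py o2
```

```text
[484.13 -65.01  69.14] [ 0.78 -0.62  0.   -0.  ] [-0.3 -1.  -0.1] 16.681303366202 17.9833
leaf_field sc [178.2 260.3] 0.72 [418.75 272.5   31.  ]
leaf_field si [275.  219.2] 0.71 [484.3  -59.78  31.  ]
```

View pics/o2w.png

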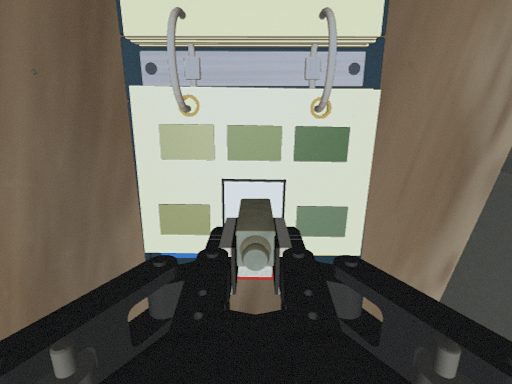

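View pics/o2b.png

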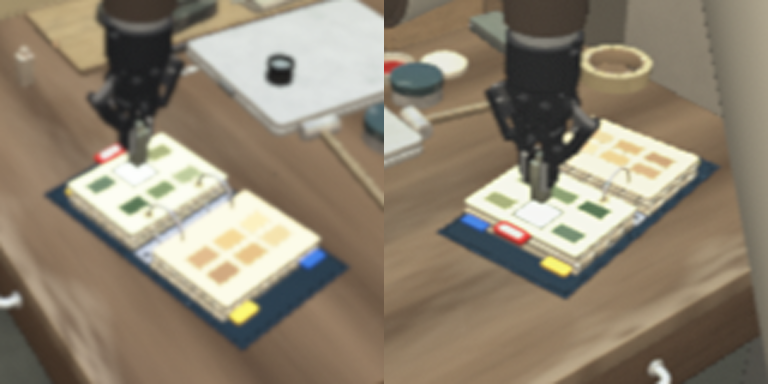

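move_arm(
  steps=[
    [-1,0,0,-3,0,0,0],
    [-1,0,0,-5,0,0,0],
    [-1,0,0,-6,0,0,0],
    [-1,0,0,-6,0,0,0],
  ],
)

```text
clock: 18.47
position: [483.0, -65.3, 62.0]
ee_rot: [0.783, -0.623, 0.0, -0.001]
contact_force: [-0.8, -0.3, -0.6]
gripper_width: 16.8
```

```bash
python3 l3.py o3
```

```text
[483.32 -65.25  62.29] [ 0.78 -0.62  0.   -0.  ] [-0.28  0.19  0.12] 17.028965673661503 18.6167
leaf_field w [252.6 215.3] 0.96 [483.33 -63.1   31.  ]
leaf_field sc [283.2 189.7] 0.74 [477.76 -60.12  31.  ]
leaf_field si [275.2 218. ] 0.93 [487.53 -55.38  31.  ]
```

View pics/o3w.png

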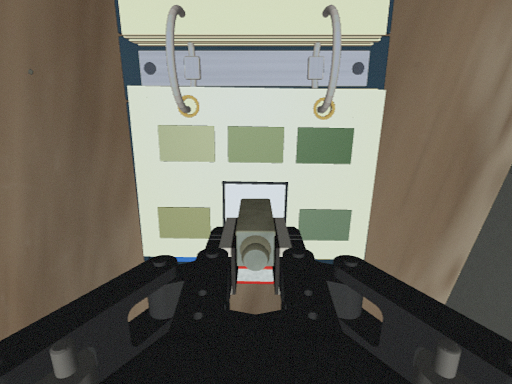

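View pics/o3b.png

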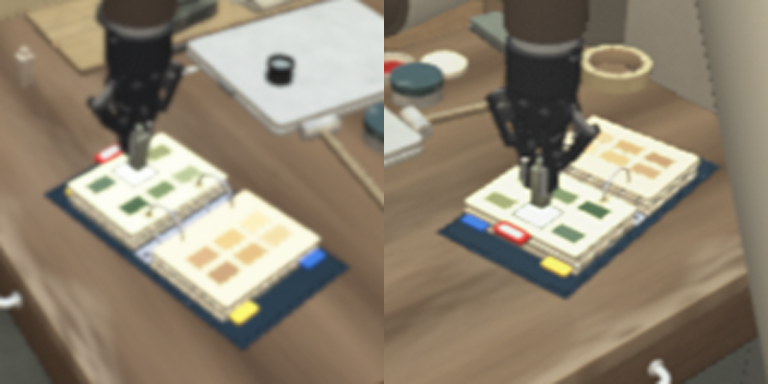

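move_arm(
  steps=[
    [-1,0,0,-1,0,0,0],
    [-1,0,0,-2,0,0,0],
    [-1,0,0,-2,0,0,0],
  ],
)

```text
clock: 19.02
position: [483.2, -65.2, 60.1]
ee_rot: [0.783, -0.623, 0.001, -0.001]
contact_force: [0.2, 0.2, -0.2]
gripper_width: 16.6
```

move_arm(
  steps=[
    [-1,0,0,-1,0,0,0],
    [-1,0,0,-2,0,0,0],
    [-1,0,0,-2,0,0,0],
  ],
)

```text
clock: 19.27
position: [483.1, -65.3, 58.1]
ee_rot: [0.783, -0.622, 0.001, -0.001]
contact_force: [0.0, 1.0, -0.1]
gripper_width: 16.5
```

move_arm(
  steps=[
    [-1,0,0,-1,0,0,0],
    [-1,0,0,-2,0,0,0],
    [-1,0,0,-2,0,0,0],
  ],
)

```text
clock: 19.52
position: [483.2, -65.3, 56.1]
ee_rot: [0.783, -0.622, 0.001, -0.001]
contact_force: [0.3, -0.3, 0.7]
gripper_width: 16.9
```

```bash
python3 l3.py o4
```

```text
[483.3  -65.23  56.31] [ 0.78 -0.62  0.   -0.  ] [-0.07 -0.72 -0.04] 16.907017061413914 19.6667
leaf_field sc [283.8 185.9] 0.6 [489.69 -72.02  31.  ]
leaf_field si [273.1 220.8] 0.6 [475.97 -63.4   31.  ]
```

View pics/o4w.png

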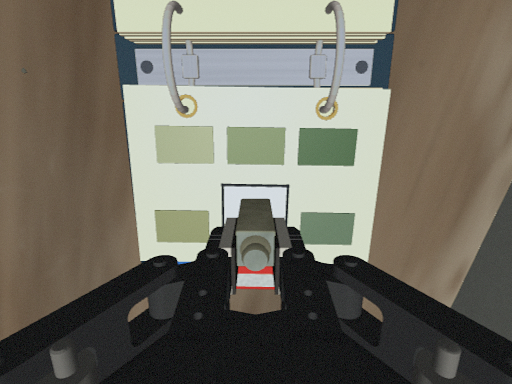

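View pics/o4b.png

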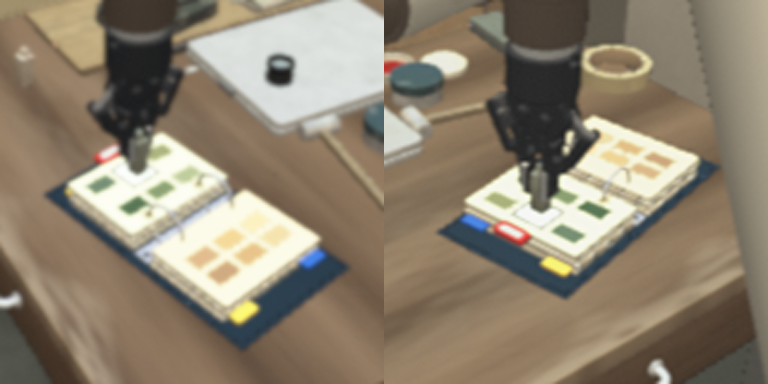

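move_arm(
  steps=[
    [-1,0,0,-1,0,0,0],
    [-1,0,0,-2,0,0,0],
    [-1,0,0,-2,0,0,0],
  ],
)

```text
clock: 20.07
position: [483.1, -65.2, 54.1]
ee_rot: [0.783, -0.623, 0.001, -0.001]
contact_force: [0.1, 0.1, -0.6]
gripper_width: 16.6
```

move_arm(
  steps=[
    [-1,0,0,-1,0,0,0],
    [-1,0,0,-2,0,0,0],
    [-1,0,0,-2,0,0,0],
  ],
)

```text
clock: 20.32
position: [483.4, -65.2, 52.7]
ee_rot: [0.783, -0.622, 0.001, -0.001]
contact_force: [-1.4, 0.2, 4.3]
gripper_width: 17.2
```

```bash
python3 l3.py o5
python3 - <<'E'
import cv2
f=cv2.imread('pics/o5w.png')[160:290,190:320]; cv2.imwrite('pics/o5c.png',cv2.resize(f,None,fx=5,fy=4.5,interpolation=cv2.INTER_CUBIC))
E
```

```text
[483.41 -65.23  52.71] [ 0.78 -0.62  0.   -0.  ] [-1.33  0.12  5.75] 16.737925322789007 20.4667
leaf_field sc [282.6 190.2] 0.58 [477.02 -57.51  31.  ]
leaf_field si [276.4 217.9] 0.88 [490.77 -56.62  31.  ]
```

View pics/o5c.png

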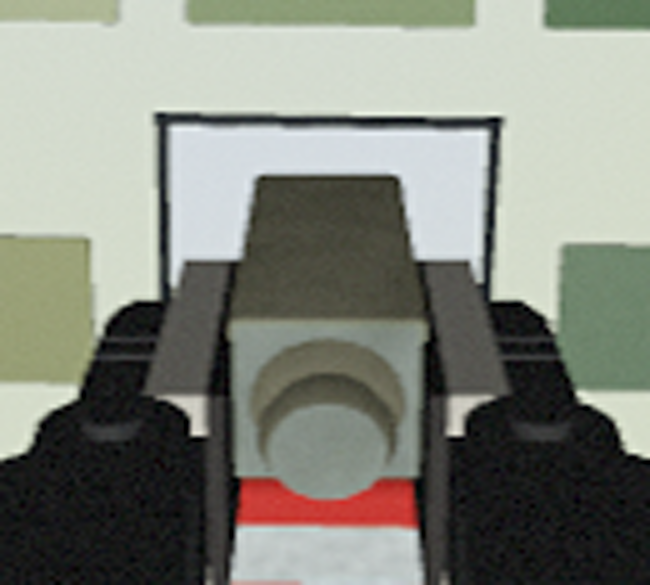

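View pics/o5b.png

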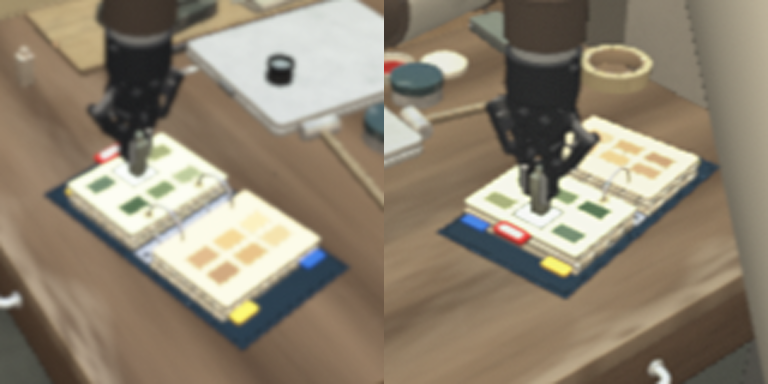

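move_arm(
  steps=[
    [-0.5,0,0,0,0,0,0],
    [-0.1,0,0,0,0,0,0],
    [0,0,0,0,0,0,0],
    [0,0,0,0,0,0,0],
  ],
)

```text
clock: 20.95
position: [483.2, -65.3, 52.0]
ee_rot: [0.783, -0.623, 0.001, -0.001]
contact_force: [-1.0, 0.2, 0.0]
gripper_width: 42.8
```

```bash
python3 l3.py o6
```

```text
[483.25 -65.24  52.18] [ 0.78 -0.62  0.   -0.  ] [-0.52  0.07 -0.08] 42.52676882734476 21.1
leaf_field w [253.5 232.1] 0.35 [481.24 -56.13  31.  ]
leaf_field sc [283.9 189.6] 0.88 [477.   -61.82  31.  ]
leaf_field si [276.8 218. ] 0.7 [491.54 -57.56  31.  ]
```

View pics/o6w.png

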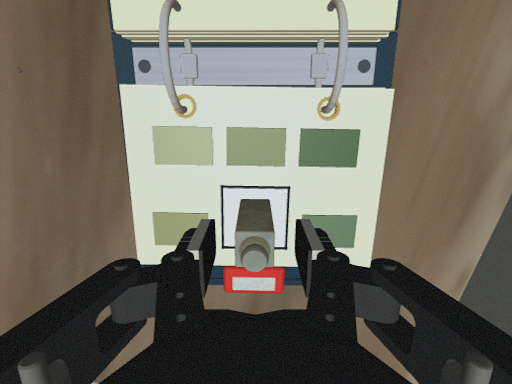

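Stone stands free inside the square (frame rows 186–249, cols 221–289; foot front edge row 200). Going straight up.

move_arm(
  steps=[
    [0,0,0,10,0,0,0],
    [0,0,0,30,0,0,0],
    [0,0,0,60,0,0,0],
    [0,0,0,95,0,0,0],
    [0,0,0,130,0,0,0],
  ],
)

```text
clock: 21.67
position: [482.6, -65.3, 183.4]
ee_rot: [0.783, -0.622, 0.0, -0.001]
contact_force: [1.1, -0.3, 0.5]
gripper_width: 42.9
```

move_arm(
  steps=[
    [0,0,0,20,0,0,0],
    [0,0,0,30,0,0,0],
    [0,0,0,30,0,0,0],
  ],
)

```text
clock: 21.92
position: [484.4, -65.1, 214.5]
ee_rot: [0.783, -0.622, 0.002, -0.003]
contact_force: [0.4, 0.5, -0.9]
gripper_width: 42.7
```

```bash
python3 l3.py o7;python3 l2.py o8
```

```text
[482.08 -65.25 210.41] [ 0.78 -0.62 -0.    0.  ] [ 0.17 -0.22 -0.56] 42.44769019076428 22.0667
leaf_field w [256.3 165.2] 0.89 [483.34 -65.57  31.  ]
leaf_field sc [285.4 187.9] 0.59 [480.37 -69.64  31.  ]
leaf_field si [209.5 175. ] 0.62 [410.29 244.09  31.  ]
[482.85 -65.28 211.1 ] [ 0.78 -0.62 -0.   -0.  ] [ 0.2   0.17 -0.35 -0.   -1.05  0.03] [ 0.29  0.44 -0.43] 42.56559633349539 22.3167
green_stone_centre w [252.5 164.4] 0.92 [484.38 -66.45  29.5 ]
green_stone_centre sc [283.5 175.3] 0.61 [ 529.54 -104.15   29.5 ]
green_stone w [254.1 164.4] 0.93 [481.27 -61.09   0.  ]
green_stone sc [282.6 187.7] 0.44 [517.87 -92.41   0.  ]
red_stone_centre w [251.3 165.8] 0.72 [485.06 -62.81  21.  ]
red_stone_centre sc [181.2 262.5] 0.54 [418.63 266.88  21.  ]
beige_stone_centre sc [192.7 235.5] 0.59 [470.12 209.41  28.  ]
```

View pics/o7w.png

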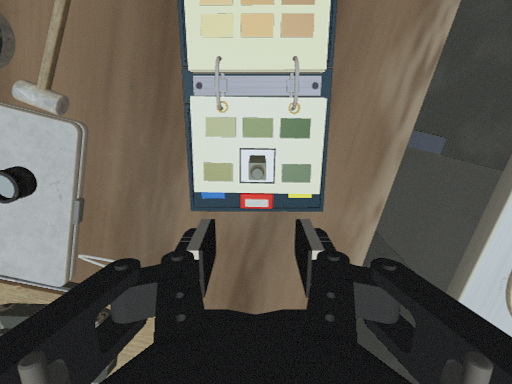

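View pics/o7b.png

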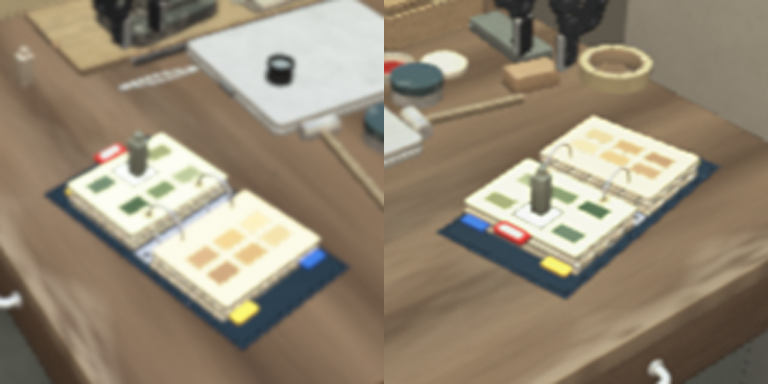

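View pics/o8s.png

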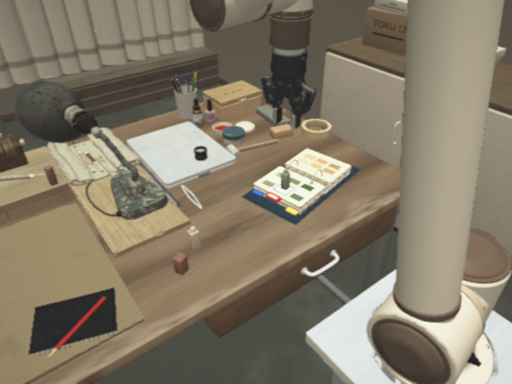

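Run:
```python
import cv2,numpy as np
a=cv2.imread('pics/o8s.png')[155:225,245:325]; b=cv2.imread('pics/o7w.png')[135:200,215:300]
cv2.imwrite('pics/z.png',np.hstack([cv2.resize(a,(400,350),interpolation=cv2.INTER_CUBIC),cv2.resize(b,(400,350),interpolation=cv2.INTER_CUBIC)]))
```

```text
(no output)
```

View pics/z.png

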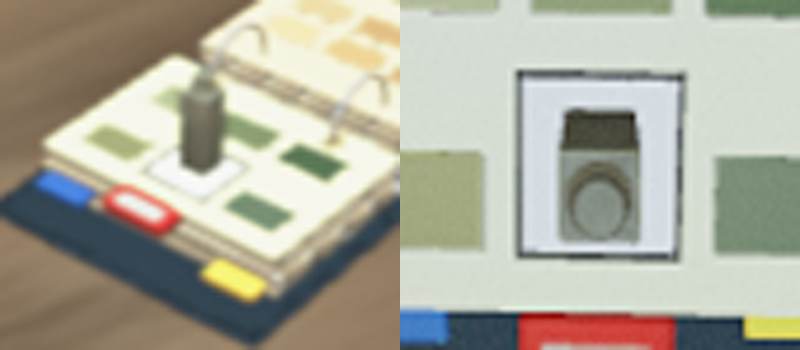

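```bash
python3 -c "
from bench import workorder,readout
print(workorder.job_done(), readout.read_state()['clock'])"
```

```text
the job is handed in; nothing more can be done
the job is handed in; nothing more can be done
```

The leaf is turned and lies flat on the left-hand leaves with its green samples showing, and the green stone stands upright inside the empty square. I handed the job in at about 22.4 s of the 64 s; no verdict was reported.

**Turning the leaf:** I gripped the red tab by its sides and swung the leaf over along an arc. Past upright the leaf slipped partly out of the pads. For most of the remaining descent I tilted the tool along with it, and it stayed held until it lay flat. A pose fit from the wrist picture just before the last 3.5 mm of lowering gave 179.4° (180° is flat), and the leaf did not move when I released it. The grip on the tab was marginal near the end: the jaw opening fell to about 33 mm on a 40 mm tab.

**Placing the stone:** I released it once the force showed contact, at about 6 N. The last pictures show it free and upright, roughly 7 mm clear of the nearest frame edge and 2–3 mm off centre towards the rings. The red and beige stones were never touched; the scene camera shows both standing where they were. The largest force reported was about 10 N.

**Disagreements between checks:**
- **Height of the held stone:** the wrist picture put its foot 29 mm below the tool point, but contact came at about 21 mm.
- **Network detections:** some single ones were plainly wrong, such as a red stone reported on the page and the square reported at the red stone, so I ignored them.

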